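Tighten a desk lamp's capstan collar with a tommy bar

TASK

The desk lamp is loose on its foot: take the short steel bar from its wooden rest, put it in the holes round the lamp's threaded collar and turn the collar clockwise (seen from above), moving the bar to another hole whenever a stop peg blocks the way. Stop when the collar is firmly home and has just begun to drag the brass washer under it round by about 2 to 3 mm at its ear; do not over-tighten it, and turn the collar with the bar only, never with the gripper itself. Then lay the bar back in its rest, leaving the other things on the desk alone.

Things in the scene. Friction and masses are not known exactly. Their poses are not given: they have to be found in the camera images.
- bar: steel tommy bar, 0.2 kg, 148 mm long; origin on its axis at the handle's middle, x along the bar to the tip. Dark square handle 14 x 14 mm from x = -38 to +38 mm, gripped at its middle; then a bright round rod 10 mm thick, round nose ending at x = +110 mm. Centre of mass 9 mm from the origin, tipwards. Starts level in the rest, parallel to it.
- rest: fixed wooden rest, 170 x 56 mm, with two flared forks for the bar (8 mm thick, tops 48 mm up, 3 mm wider than the bar at the bottom, 10 mm at the top): one under the handle at x = -32 mm, one under the rod at x = +66 mm. Origin on the desk below the bar's origin when it lies there, bar axis 40 mm above; x is the way the bar's tip points.
- stand: lamp foot fixed to the desk: dark disc 170 mm wide, 12 mm high, hub 100 mm wide up to 34 mm, post 28 mm thick, 260 mm lamp boom at 234 to 256 mm height to the far left. Origin on the desk on the axis of post and collar. Two stop pegs, 12 mm thick, 78 mm high, 72 mm from the axis, 60 degrees to each side of -x (robot's side): a bar in a hole swings only between them, about 50 degrees either side of -x.
- collar: threaded steel collar, 92 mm wide, 26 mm high; origin on the axis at its underside; turns with it. Eight level radial holes, one along its +x, the rest every 45 degrees: 12.5 mm wide, 13 mm high, blind bottom 22 mm from the axis; centre line 13 mm above the origin. Clockwise from above screws it down, 10 mm a turn.
- collar_centre (a point): point on the collar's axis level with the middle of its holes (13 mm above its underside). At the start the collar is 2.05 to 2.3 rad short of home, more than one swing between the pegs. It turns at about 0.12 N m about its axis and stays where left. Home, it drags the washer: nothing moves below 0.45 N m, then 5 N m per rad more: 0.65 to 0.72 N m is right, 0.85 too tight. A firmly held bar bears on the hole's mouth.
- ear (a point): top of the end of the small ear on the brass washer (4 mm thick) under the collar: 62 mm from the axis, 38 mm above the desk, on the side away from the robot. Still until the collar is home, then creeps round clockwise with it and stays there. Each mm at the ear takes about 0.08 N m more.
- bar_tip (a point): end of the bar's round nose, 110 mm from the bar's origin along its x.
- phone: a phone lying on the desk, 75 x 160 x 9 mm; origin under its centre; leave it alone
- pencup: black cup with two pens, 76 mm diameter, 135 mm high with the pens; origin under its centre; leave it alone
- charger: white charger brick, 50 x 75 x 28 mm; origin under its centre; leave it alone
- glasses_case: black glasses case, 65 x 160 x 42 mm; origin under its centre; leave it alone
- tape_roll: grey disc-shaped roll, 64 mm diameter, 20 mm high; origin under its centre; leave it alone
There are look-alikes about, which are no part of the job. There is more than one size of the bar; the job needs the smaller. Several things look just like the rest: the one meant starts farthest to the robot's right.

How it is judged:
On the way, in this order (a step that is already met when the one before it is completed fails the run):
1. the bar's tip is in a hole of the collar (horizontal distance between bar_tip and stand below 0.038 m and z of bar_tip in the frame of collar between 0.005 and 0.021 m), for 0.2 s.
2. the bar is drawn out of the collar again (horizontal distance between bar_tip and stand above 0.048 m), for 0.1 s.
3. the bar's tip is in a hole of the collar a second time (all of step 1), for 0.2 s.
4. the collar is home and has dragged the washer's ear at least 1 mm (distance of ear from where it was at the start of the episode above 0.001 m), for 0.1 s.
At the end, for the whole second after the job is handed in: Collar home (within 0.5 mm of the washer) and still; the washer's ear 1 to 5 mm from where it started; the bar still, in both forks of its rest: origin within 15 mm of the rest's in plan and 35 to 45 mm above it, parallel within 0.12 rad, tip the same way as at the start (distance of ear from where it was at the start of the episode between 0.001 and 0.005 m and z of collar in the frame of stand below 0.0385 m and horizontal distance between bar and rest below 0.015 m and z of bar in the frame of rest between 0.035 and 0.045 m and angle between the x axis of bar and the x axis of rest, either way round below 0.12 rad and x of bar_tip in the frame of rest above 0.05 m and linear speed of bar below 0.02 m/s and angular speed of collar below 0.05 rad/s); the robot touches nothing.
It fails at once if the collar is over-tightened: the washer's ear is dragged 5 mm or more (distance of ear from where it was at the start of the episode above 0.005 m).
It fails at once if the gripper itself pushes the collar (over 5 N) (contact force between any of the arm, the fingers and collar above 5 N).
It fails at once if a bystander is pushed more than 25 mm (distance of any of phone, pencup, charger, glasses_case, tape_roll from where it was at the start of the episode above 0.025 m).
It also fails if it takes over 72 s, if anything falls off the work surface, if the arm or the gripper's body presses on something with over 40 N, if the wrist force passes 120 N, or if a joint passes its speed limit or range.

ROBOT

A 7-joint arm with a two-finger parallel gripper is mounted at the origin on the work surface. World frame = base frame: x ahead of the robot, y to its left, z up, the work surface at z = 0. Lengths are in m, angles in rad, forces in N, time in s.
With the tool pointing down it reaches from about 0.35 to 0.9 m from the base axis. Payload 8.1 kg.
Tool frame: the origin (TCP) lies on the centre line of the jaws, within the pads' length; the fingertips stand 19 mm ahead of it and the grasp point (between the pads) is the TCP; z points along the fingers, y is the direction in which the jaws open and shut (so a half turn about z gives the same grasp; the last joint's range is limited). The gripper opens to 92 mm and grips with 3 to 60 N. Pads are 19 mm wide; open, the fingers measure 130 mm over their backs; the gripper's body (75 mm by 190 mm) begins 47 mm behind the grasp point.
Start: joints at [1.113, 0.434, 0.025, 1.573, -0.012, 1.134, -0.075], TCP at [0.217, -0.586, 0.246] pointing down, gripper open.
Joint ranges: [-2.62, 2.62], [-0.44, 2.09], [-1.27, 1.32], [0.08, 2.57], [-1.32, 4.46], [0.12, 2], [-2.74, 2.74]. Speed limits (rad/s): [2.22, 2.22, 3.01, 3.01, 3.14, 3.14, 3.14].

INTERFACE

Orientations are given as a rotation vector (axis times angle).
In Python, from cell import monitor, imaging, workorder, outline_of gives the robot as it stands.
- The arm moves only by the tool move_arm, never from a script. Its argument "series" is a list of rows, each a list of 6 numbers: the shift along the world's x, y, z in cm, then the turn, a rotation vector about the world's x, y, z in degrees. A call has 1 to 8 rows; each row shifts and turns the commanded pose from where the row before left it; what a row does not reach is not made up. A row lasts 1/10 s, in which the tool goes at most 50 mm and 8.59 degrees, less where a joint would pass 70% of its speed; a pose out of reach is approached as far as the arm can. A call with a gripper value outside its range is refused whole. "grip" is the opening, from 0 (shut) to 1 (fully open), set as the call begins (left out, the last holds). The fingers move at their own pace and stop on an object; "force" is the grip in N (left out, the last holds). Time passes only in rows, so rows that do not move let the fingers close. It gives the time, the measured TCP pose, the force and the opening at its end, in the units of the state.
- monitor.observe(): the state, without advancing time (a new reading comes with each control period).
- imaging.get_image(name): name is "side" or "top" or "wrist"; returns a dict with "color" (384x512x3 uint8, red, green, blue), "fx", "fy", "cx", "cy" (pixels), "rvec" (rotation vector, rad) and "tvec" (3), from world to camera coordinates, as OpenCV has them; the wrist camera has in their place "mount" (4x4, takes a point from camera to tool coordinates, whose origin is the TCP and whose axes are the flange's). Camera axes: x right, y down, z forward; pixel columns grow to the right and rows downward; lengths in m; the calibration is good to about 2 mm. A picture is of the moment at which its call begins: read the wrist's pose just before it. There is no depth.
- workorder.sign_off(): hands the job in, once; it reports no verdict.
Trained networks look in the newest picture that a camera, given by its name, has taken for a name from the list of things; names that differ only in an ending like _2 or _b are one class to them, and where a whole thing is asked for, a point or a joint stands for the part that bears it (a point fixed in the world has none). Each returns a list of dicts, best first, with "p" (0 to 1); they miss things now and then, are a little off and sometimes report something else, mostly with a low value. They report only what shows in the picture. A call takes as long as a camera call. They do not tell look-alikes from the thing itself.
- outline_of(camera, thing): "mask" (384x512 bool, what is visible of it) and "rect" ([left, top, width, height] in pixels, round what is visible of it).
The state is a dict: "clock": time; "joints": joint angles; "dq": joint speeds; "joint_efforts": joint torques, N m; "position": TCP position; "ee_rot": TCP orientation; "force": force on the tool from outside, world axes, zero at the start; "ft_torque": the same for the moment, N m; "width": opening from 0.0 (shut) to 1.0 (fully open).
Only numpy, scipy, OpenCV 4.12 (cv2) and the standard library are available. Lean on these libraries where they do the work, as an engineer would, in place of code of your own. Each camera call takes 0.05 s, during which the arm holds its last target. There are 200 camera calls.

## Working session

There is one attempt and no reset: what is moved stays moved. The work goes in short steps, Python scripts to look and compute and a tool call to move; the robot and the scene stay as the last step left them, time stands still between calls to the robot, and variables do not carry over. Pictures are saved under pics/ and viewed, about 8 in all and at most 12, crops included, and the job is handed in when it is done.

Besides the shell and the picture viewer there is one more tool, called after ">>>" as name(argument=value, ...) on one line, values as JSON. move_arm: Moves the arm, as the interface text tells. Its arguments: {"type":"object","properties":{"series":{"type":"array"},"grip":{"type":"number"},"force":{"type":"number"}},"required":["series"]}

```bash
mkdir -p pics; ls; cat > h.py <<'E'
import numpy as np, cv2
from cell import monitor, imaging, workorder, outline_of
from scipy.spatial.transform import Rotation as R
def cam(n):
    s=monitor.observe(); d=imaging.get_image(n)
    K=np.array([[d['fx'],0,d['cx']],[0,d['fy'],d['cy']],[0,0,1]])
    if n=='wrist':
        T=np.eye(4); T[:3,:3]=R.from_rotvec(s['ee_rot']).as_matrix(); T[:3,3]=s['position']
        W=np.linalg.inv(T@np.array(d['mount']))
    else:
        W=np.eye(4); W[:3,:3]=R.from_rotvec(np.ravel(d['rvec'])).as_matrix(); W[:3,3]=np.ravel(d['tvec'])
    return d['color'],K,W
def ray(K,W,uv,z):
    "world point on pixel ray at height z"
    M=np.linalg.inv(W); v=M[:3,:3]@np.linalg.solve(K,[uv[0],uv[1],1]); c=M[:3,3]
    return c+v*(z-c[2])/v[2]
def pix(K,W,p):
    q=W[:3,:3]@np.array(p)+W[:3,3]; q=K@q; return q[:2]/q[2]
def save(n,im,s=1,rect=None):
    if rect: l,t,w,h=rect; im=im[t:t+h,l:l+w]
    cv2.imwrite('pics/'+n,cv2.resize(im[:,:,::-1],None,fx=s,fy=s,interpolation=cv2.INTER_CUBIC))
E
python3 - <<'E'
from h import *
s=monitor.observe(); print(s)
ims=[]
for n in ['top','side']:
    im,K,W=cam(n); print(n,K[0,0],K[0,2],np.linalg.inv(W).round(3).tolist())
    save(n+'0.png',im,1.5)
    for t in ['bar','rest','stand','collar','ear','phone','pencup','charger','glasses_case','tape_roll']:
        for o in outline_of(n,t):
            if o['p']<.3: continue
            m=o['mask']; v,u=np.nonzero(m); 
            print(n,t,round(o['p'],2),o['rect'],ray(K,W,(u.mean(),v.mean()),{'bar':.04,'collar':.06}.get(t,.02)).round(3))
E
```

```text
pics
{'clock': 0.0, 'joints': array([ 1.11339616,  0.43522436,  0.02498061,  1.57411648, -0.01159173,
        1.13399093, -0.07509275]), 'dq': array([-0.00063277, -0.00073359,  0.00121534, -0.00123704,  0.00045856,
       -0.00032629, -0.0002844 ]), 'joint_efforts': array([-5.58683205e-04, -6.67858744e+01,  9.84957442e-01, -3.14467156e+01,
       -6.04566769e-02,  4.27412486e-02,  9.12459450e-05]), 'position': array([ 0.2168979 , -0.58563438,  0.24493669]), 'ee_rot': array([-3.09079594e+00, -5.54027124e-01,  6.79460635e-04]), 'force': array([-0.33245851, -0.34097772,  0.4665035 ]), 'ft_torque': array([0.06297959, 0.03122716, 0.04378742]), 'width': 1.0027125118635116}
top 466.40591309879403 251.71224318989675 [[-0.023, -0.994, 0.105, 0.322], [-1.0, 0.023, 0.005, 0.165], [-0.008, -0.105, -0.994, 1.555], [0.0, 0.0, 0.0, 1.0]]
top bar 0.77 [193.7, 223.9, 21.6, 61.7] [0.267 0.332 0.04 ]
top bar 0.55 [205.2, 157.5, 8.0, 38.8] [0.522 0.315 0.04 ]
top rest 0.94 [199.0, 157.8, 20.6, 50.6] [0.514 0.311 0.02 ]
top rest 0.6 [80.4, 176.1, 26.0, 54.0] [0.45  0.702 0.02 ]
top stand 0.74 [242.5, 75.
[... 923 characters left out ...]
8.4, 315.3, 72.9, 37.4] [0.458 0.716 0.02 ]
side rest 0.44 [158.7, 114.7, 73.1, 72.4] [ 0.639 -0.11   0.02 ]
side rest 0.4 [302.2, 244.5, 24.7, 30.9] [0.442 0.489 0.02 ]
side stand 0.83 [159.4, 111.5, 72.6, 79.4] [ 0.639 -0.113  0.02 ]
side collar 0.73 [193.0, 153.7, 27.6, 25.4] [ 0.63  -0.006  0.06 ]
side ear 0.82 [190.6, 151.7, 29.2, 22.4] [ 0.625 -0.055  0.02 ]
side phone 0.76 [243.1, 146.2, 35.6, 28.6] [ 0.433 -0.03   0.02 ]
side pencup 0.9 [217.5, 105.9, 16.3, 27.7] [ 0.471 -0.377  0.02 ]
side charger 0.61 [301.3, 245.5, 26.3, 27.7] [0.444 0.487 0.02 ]
side glasses_case 0.57 [248.3, 110.2, 25.5, 22.2] [ 0.31 -0.33  0.02]
side tape_roll 0.82 [223.9, 200.5, 19.2, 14.6] [0.594 0.202 0.02 ]
```

View pics/top0.png

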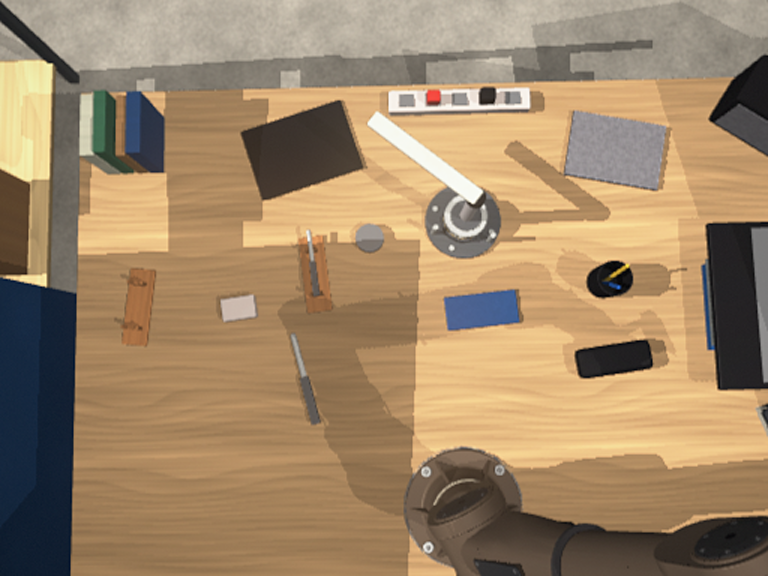

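View pics/side0.png

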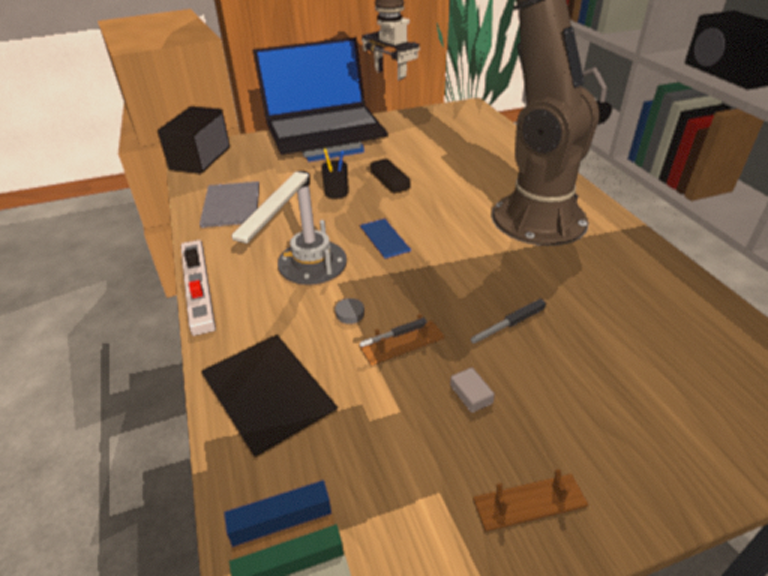

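The top view shows the lamp at about (463, 220). The small bar sits in its rest at (314, 270), with the tip away from the robot and slightly left. The long bar lies on the desk at (305, 375), and a second, empty rest stands at (138, 305). I'm moving over the small bar at about (0.51, 0.31).

>>> move_arm(series=[[1.3, 4.2, 0.5, 0, 0, -2], [1.3, 4.2, 0.5, 0, 0, -2], [1.3, 4.2, 0.5, 0, 0, -2], [1.3, 4.2, 0.5, 0, 0, -2], [1.3, 4.2, 0.5, 0, 0, -2], [1.3, 4.2, 0.5, 0, 0, -2], [1.3, 4.2, 0.5, 0, 0, -1]], grip=1)

```text
clock: 1.8
position: [0.3084, -0.2904, 0.2812]
ee_rot: [3.135, 0.198, 0.001]
force: [0.8, 0.2, 0.8]
width: 0.997
```

>>> move_arm(series=[[1.3, 4.2, 0, 0, 0, 0], [1.3, 4.2, 0, 0, 0, 0], [1.3, 4.2, 0, 0, 0, 0], [1.3, 4.2, 0, 0, 0, 0], [1.3, 4.2, 0, 0, 0, 0], [1.3, 4.2, 0, 0, 0, 0], [1.3, 4.2, 0, 0, 0, 0]])

```text
clock: 2.5
position: [0.3993, 0.0036, 0.2811]
ee_rot: [3.135, 0.2, 0.002]
force: [0.9, -0.9, 0.4]
width: 1.003
```

>>> move_arm(series=[[1.3, 4.2, 0, 0, 0, 0], [1.3, 4.2, 0, 0, 0, 0], [1.3, 4.2, 0, 0, 0, 0], [1.3, 4.2, 0, 0, 0, 0], [1.3, 4.2, 0, 0, 0, 0], [1.3, 4.2, 0, 0, 0, 0], [1.3, 4.2, 0, 0, 0, 0], [0, 0, 0, 0, 0, 0]])

```text
clock: 3.3
position: [0.4897, 0.3021, 0.2804]
ee_rot: [-3.131, -0.21, 0.001]
force: [-0.2, -0.5, 0.4]
width: 0.995
```

```bash
python3 - <<'E'
from h import *
s=monitor.observe(); print(s['clock'],s['joints'].round(2),s['position'].round(3),s['ee_rot'].round(3))
im,K,W=cam('wrist'); print(np.linalg.inv(W).round(3).tolist())
save('w1.png',im,1.3)
for t in ['bar','rest']:
    for o in outline_of('wrist',t):
        m=o['mask']; v,u=np.nonzero(m)
        pts=np.array([ray(K,W,p,.04)[:2] for p in zip(u,v)]); c,_,_=0,0,0
        c=pts.mean(0); e,V=np.linalg.eigh(np.cov((pts-c).T)); d=V[:,1]*np.sign(V[0,1]); q=(pts-c)@d; l=(pts-c)@V[:,0]
        print(t,round(o['p'],2),o['rect'],c.round(4),'yaw',np.degrees(np.arctan2(d[1],d[0])).round(2),'ends',q.min().round(4),q.max().round(4),'wid',np.ptp(l).round(4))
E
```

```text
3.3 [-0.2   0.4  -0.61  1.61  0.24  1.21 -2.3 ] [0.49  0.302 0.28 ] [-3.131e+00 -2.100e-01  1.000e-03]
[[0.133, -0.958, -0.252, 0.556], [-0.991, -0.13, -0.03, 0.31], [-0.004, 0.254, -0.967, 0.419], [0.0, 0.0, 0.0, 1.0]]
bar 0.84 [211.8, 229.9, 21.0, 75.3] [0.3242 0.3413] yaw 14.08 ends -0.0444 0.0728 wid 0.0223
bar 0.73 [245.9, 70.8, 18.5, 120.3] [0.5305 0.3142] yaw 6.38 ends -0.0711 0.0774 wid 0.0142
rest 0.82 [240.3, 84.1, 40.5, 122.0] [0.5203 0.3118] yaw 6.39 ends -0.0807 0.0749 wid 0.0504
rest 0.73 [0.0, 96.5, 3.2, 117.2] [0.4661 0.6451] yaw -5.85 ends -0.0854 0.0664 wid 0.0054
rest 0.34 [104.6, 162.9, 61.5, 38.0] [0.4477 0.4701] yaw -79.66 ends -0.0401 0.0397 wid 0.052
```

Wrist view: the bar measures 148.5 mm long (as specified), yaw is 6.4°, and its origin is at about (0.498, 0.311). I'm turning the tool by 178.7° so the last joint has room for the swings, then descending.

>>> move_arm(series=[[0.8, 0.85, 0, 0, 0, 8.5], [0, 0, 0, 0, 0, 8.5], [0, 0, 0, 0, 0, 8.5], [0, 0, 0, 0, 0, 8.5], [0, 0, 0, 0, 0, 8.5], [0, 0, 0, 0, 0, 8.5], [0, 0, 0, 0, 0, 8.5]])

```text
clock: 4.15
position: [0.4985, 0.3023, 0.281]
ee_rot: [2.618, 1.734, 0.0]
force: [-0.1, -0.2, 0.3]
width: 1.0
```

>>> move_arm(series=[[0, 0, 0, 0, 0, 8.5], [0, 0, 0, 0, 0, 8.5], [0, 0, 0, 0, 0, 8.5], [0, 0, 0, 0, 0, 8.5], [0, 0, 0, 0, 0, 8.5], [0, 0, 0, 0, 0, 8.5], [0, 0, 0, 0, 0, 8.5]])

```text
clock: 4.85
position: [0.4985, 0.3023, 0.2809]
ee_rot: [1.412, 2.804, -0.002]
force: [-0.1, 0.1, -0.6]
width: 1.001
```

>>> move_arm(series=[[0, 0, 0, 0, 0, 8.5], [0, 0, -2, 0, 0, 8.5], [0, 0, -2, 0, 0, 8.5], [0, 0, -3, 0, 0, 8.5], [0, 0, -3, 0, 0, 8.5], [0, 0, -2, 0, 0, 8.5], [0, 0, 0, 0, 0, 8.7], [0, 0, 0, 0, 0, 0]])

```text
clock: 5.65
position: [0.4984, 0.3022, 0.16]
ee_rot: [0.163, -3.137, 0.003]
force: [-0.6, 0.1, -0.1]
width: 1.001
```

```bash
python3 - <<'E'
from h import *
s=monitor.observe(); print(s['clock'],s['joints'].round(2),s['position'].round(4),s['ee_rot'].round(3))
im,K,W=cam('wrist'); print(np.linalg.inv(W).round(3).tolist())
save('w2.png',im,1.3)
for t in ['bar','rest']:
    for o in outline_of('wrist',t):
        m=o['mask']; v,u=np.nonzero(m)
        pts=np.array([ray(K,W,p,.044)[:2] for p in zip(u,v)])
        c=pts.mean(0); e,V=np.linalg.eigh(np.cov((pts-c).T)); d=V[:,1]*np.sign(V[0,1]); q=(pts-c)@d; l=(pts-c)@V[:,0]
        print(t,round(o['p'],2),o['rect'],c.round(4),'yaw',np.degrees(np.arctan2(d[1],d[0])).round(2),'tip',(c+d*q.max()).round(4),'tail',(c+d*q.min()).round(4),'wid',np.ptp(l).round(4))
E
```

```text
5.65 [ 0.1   0.77 -1.21  1.72  0.77  1.21  0.37] [0.4984 0.3022 0.16  ] [ 1.630e-01 -3.137e+00  3.000e-03]
[[-0.103, 0.962, 0.251, 0.43], [0.995, 0.1, 0.024, 0.295], [-0.002, 0.252, -0.968, 0.298], [0.0, 0.0, 0.0, 1.0]]
bar 0.88 [259.9, 154.7, 22.2, 141.6] [0.5126 0.3123] yaw 6.49 tip [0.6018 0.3225] tail [0.4596 0.3063] wid 0.014
bar 0.77 [330.1, 0.0, 21.3, 74.6] [0.3603 0.3486] yaw 14.55 tip [0.3878 0.3557] tail [0.3352 0.3421] wid 0.0147
rest 0.88 [247.3, 117.5, 55.0, 123.8] [0.4796 0.3073] yaw 6.01 tip [0.5448 0.3142] tail [0.4285 0.3019] wid 0.05
```

View pics/w2.png

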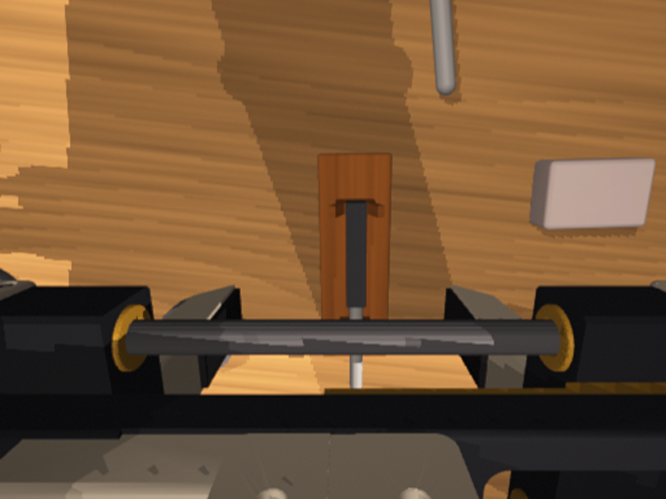

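The bar's handle lies between the jaws (pixels 345–365, 200–305). Its origin comes out at (0.4975, 0.3106), which agrees with the first measurement. I'm correcting y, descending and gripping.

>>> move_arm(series=[[-0.1, 0.85, -3, 0, 0, 0.5], [0, 0, -3, 0, 0, 0], [0, 0, -3, 0, 0, 0], [0, 0, -2, 0, 0, 0], [0, 0, -0.9, 0, 0, 0], [0, 0, 0, 0, 0, 0]])

```text
clock: 6.4
position: [0.497, 0.3126, 0.0413]
ee_rot: [0.174, -3.136, 0.001]
force: [0.1, 0.4, 0.4]
width: 1.001
```

>>> move_arm(series=[[0, 0, 0, 0, 0, 0], [0, 0, 0, 0, 0, 0], [0, 0, 0, 0, 0, 0], [0, 0, 0, 0, 0, 0], [0, 0, 0, 0, 0, 0], [0, 0, 0, 0, 0, 0]], grip=0, force=50)

```text
clock: 7.0
position: [0.4971, 0.3129, 0.0419]
ee_rot: [-0.176, 3.137, 0.0]
force: [0.3, 0.0, 0.5]
width: 0.532
```

```bash
python3 - <<'E'
from h import *
s=monitor.observe(); print(s)
E
```

```text
{'clock': 7.0, 'joints': array([ 0.02160777,  0.90026385, -1.08362053,  1.80312888,  0.92650222,
        1.04708936,  0.25238777]), 'dq': array([-1.20971142e-03,  4.03194603e-04,  1.05510372e-03, -8.36209421e-05,
       -3.36426434e-04, -1.26394582e-03,  2.78390531e-03]), 'joint_efforts': array([ 1.09127420e-02, -7.01937675e+01, -2.28724015e+01, -1.80639714e+01,
       -4.72349720e-02,  5.72639820e-02,  1.39623503e-04]), 'position': array([0.49714385, 0.31292386, 0.04186311]), 'ee_rot': array([-1.75823937e-01,  3.13653314e+00,  1.31789240e-04]), 'force': array([0.31035351, 0.0225975 , 0.45922288]), 'ft_torque': array([ 0.07248399, -0.09967539,  0.00929456]), 'width': 0.5318584457891972}
```

>>> move_arm(series=[[0, -0.2, -0.1, 0, 0, 0], [0, 0, 0, 0, 0, 0], [0, 0, 0, 0, 0, 0], [0, 0, 0, 0, 0, 0], [0, 0, 0, 0, 0, 0], [0, 0, 0, 0, 0, 0], [0, 0, 0, 0, 0, 0]])

```text
clock: 7.7
position: [0.4971, 0.3109, 0.0407]
ee_rot: [0.176, -3.137, -0.0]
force: [-0.4, 1.1, -0.4]
width: 0.145
```

```bash
python3 - <<'E'
from h import *
s=monitor.observe(); print(s['position'].round(4),s['force'].round(2),s['ft_torque'].round(3),s['width'],s['ee_rot'].round(3))
im,K,W=cam('wrist')
save('w3.png',im,1.2)
E
```

```text
[0.4971 0.3109 0.0407] [-0.42  1.13 -0.35] [ 0.195 -0.163  0.053] 0.14466390136358787 [ 0.176 -3.137 -0.   ]
```

Width 0.145 matches a gripped 14 mm handle. I'm lifting it clear and moving to a viewing pose on the robot's side of the lamp.

>>> move_arm(series=[[0, 0, 1.5, 0, 0, 0], [0, 0, 3, 0, 0, 0], [0, 0, 4, 0, 0, 0], [0, -2, 4, 0, 0, 0], [-0.5, -4, 2, 0, 0, -2], [-0.5, -4, 1.5, 0, 0, -2.4], [-0.5, -4, 0, 0, 0, -2]])

```text
clock: 8.45
position: [0.4822, 0.1708, 0.2036]
ee_rot: [0.0, 3.138, 0.002]
force: [0.9, -0.9, -1.9]
width: 0.143
```

>>> move_arm(series=[[-0.5, -4, 0, 0, 0, 0], [-0.5, -4, 0, 0, 0, 0], [-0.5, -4, 0, 0, -5, 0], [-0.5, -4, 0, 0, -5, 0], [-0.2, -3, 0, 0, -5, 0], [0, 0, 0, 0, -5, 0], [0, 0, 0, 0, -5, 0], [0, 0, 0, 0, 0, 0]])

```text
clock: 9.25
position: [0.4572, -0.0199, 0.2]
ee_rot: [-0.001, 2.707, -0.007]
force: [0.1, -1.9, -2.4]
width: 0.151
```

```bash
python3 - <<'E'
from h import *
s=monitor.observe(); print(s['joints'].round(2),s['position'].round(4),s['force'].round(2),s['ft_torque'].round(3),s['width'],s['ee_rot'].round(3))
im,K,W=cam('wrist'); M=np.linalg.inv(W); print(K[0,0],M[:3,3].round(3),M[:3,2].round(2))
print(pix(K,W,[.62,-.018,.05]))
for t in ['collar','stand','ear']:
    for o in outline_of('wrist',t): print(t,round(o['p'],2),o['rect'])
save('w4.png',im,1.4)
E
```

```text
[ 1.05  0.18 -1.23  2.3   0.61  0.41  0.91] [ 0.4572 -0.0199  0.2   ] [ 0.09 -1.91 -2.39] [ 0.064  0.667 -0.037] 0.15136881797781812 [-1.000e-03  2.707e+00 -7.000e-03]
289.42322030406064 [ 0.336 -0.02   0.297] [ 0.64 -0.   -0.77]
[266.12997703 241.20228886]
collar 0.47 [240.8, 212.8, 48.1, 8.3]
stand 0.72 [133.2, 17.6, 180.9, 95.2]
stand 0.19 [251.6, 181.8, 26.1, 117.2]
ear 0.56 [236.2, 215.4, 54.7, 5.2]
```

View pics/w4.png

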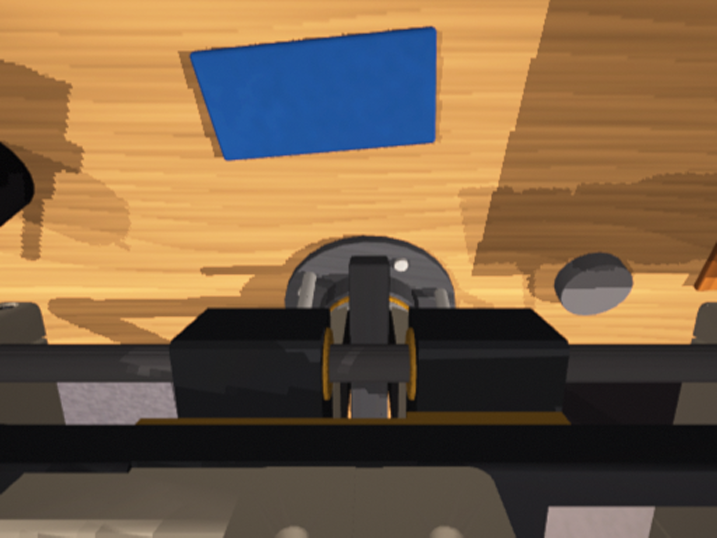

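The gripper hides the collar in this pose: the camera's free half looks back towards the robot, and the lamp foot shows at (370, 280). I'll turn the tool half round for the look, so the bar points away and the camera faces the collar.

>>> move_arm(series=[[-0.2, 0, -0.1, 3.6, 0, -7.75], [-0.2, 0, -0.1, 3.6, 0, -7.75], [-0.2, 0, -0.1, 3.6, 0, -7.75], [-0.2, 0, -0.1, 3.6, 0, -7.75], [-0.2, 0, -0.1, 3.6, 0, -7.75], [-0.2, 0, -0.1, 3.6, 0, -7.75], [-0.2, 0, -0.1, 3.6, 0, -7.75]])

```text
clock: 10.15
position: [0.447, -0.0181, 0.1939]
ee_rot: [1.377, 2.38, 0.305]
force: [0.1, -0.0, -1.6]
width: 0.147
```

>>> move_arm(series=[[-0.2, 0, -0.1, 3.6, 0, -7.75], [-0.2, 0, -0.1, 3.6, 0, -7.75], [-0.2, 0, -0.1, 3.6, 0, -7.75], [-0.2, 0, -0.1, 3.6, 0, -7.75], [-0.2, 0, -0.1, 3.6, 0, -7.75], [-0.2, 0, -0.1, 3.6, 0, -7.75], [-0.2, 0, -0.1, 3.6, 0, -7.75]])

```text
clock: 10.85
position: [0.433, -0.018, 0.1867]
ee_rot: [2.489, 1.44, 0.547]
force: [-0.3, 0.5, -1.9]
width: 0.148
```

>>> move_arm(series=[[-0.2, 0, -0.1, 3.6, 0, -7.75], [-0.2, 0, -0.1, 3.6, 0, -7.75], [-0.2, 0, -0.1, 3.6, 0, -7.75], [-0.2, 0, -0.1, 3.6, 0, -7.75], [-0.2, 0, -0.1, 3.6, 0, -7.75], [-0.2, 0, -0.1, 3.6, 0, -7.75], [-0.2, 0, -0.1, 3.6, 0, -7.75], [0, 0, 0, 0, 0, 0]])

```text
clock: 11.65
position: [0.4187, -0.0181, 0.1795]
ee_rot: [3.068, 0.014, 0.672]
force: [0.7, 0.1, -1.7]
width: 0.149
```

```bash
python3 - <<'E'
from h import *
s=monitor.observe(); print(s['joints'].round(2),s['position'].round(4),s['force'].round(2),s['ft_torque'].round(3),s['width'],s['ee_rot'].round(3))
im,K,W=cam('wrist'); M=np.linalg.inv(W); print(K[0,0],M[:3,3].round(3),M[:3,2].round(2))
print(pix(K,W,[.62,-.018,.05]))
np.savez('w5.npz',im=im,K=K,W=W)
for t in ['collar','stand','ear']:
    for o in outline_of('wrist',t): print(t,round(o['p'],2),o['rect'])
u,v=pix(K,W,[.60,-.018,.05]).astype(int)
t=int(np.clip(v-75,0,234)); l=int(np.clip(u-100,0,312)); print(l,t)
save('w5.png',im,4,(l,t,200,150))
E
```

```text
[ 0.55  0.04 -0.67  2.42  0.28  0.27 -1.93] [ 0.4187 -0.0181  0.1795] [ 0.65  0.1  -1.74] [0.034 0.688 0.03 ] 0.14891428277825008 [3.068 0.014 0.672]
289.42322030406064 [ 0.421 -0.018  0.333] [ 0.17 -0.   -0.98]
[263.78967744  57.64291586]
collar 0.59 [221.0, 6.0, 89.8, 92.8]
stand 0.79 [194.0, 0.0, 142.9, 143.9]
ear 0.58 [223.7, 9.6, 86.8, 93.4]
163 0
```

View pics/w5.png

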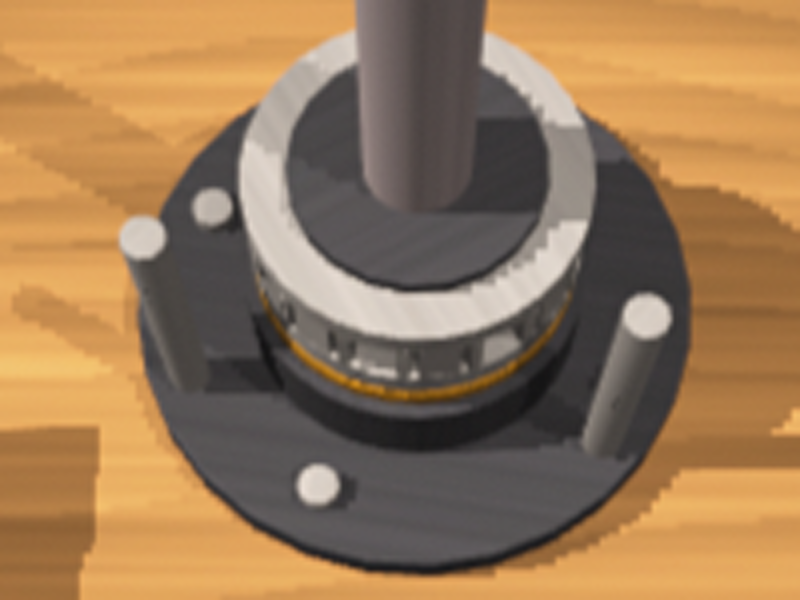

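```bash
python3 - <<'E'
from h import *
from scipy.optimize import least_squares
d=np.load('w5.npz'); im,K,W=d['im'],d['K'],d['W']
f=lambda x,y:(163+x/4-.375,y/4-.375)
pl=ray(K,W,f(143,238),.078)[:2]; pr=ray(K,W,f(648,316),.078)[:2]
print(pl,pr,np.linalg.norm(pl-pr),'exp .1247')
m=(pl+pr)/2; e=(pl-pr)/np.linalg.norm(pl-pr)  # along stand y? pl is left in image
n=np.array([-e[1],e[0]]); 
for sg in (1,-1): print('centre',m+sg*n*.036, 'stand x dir deg',np.degrees(np.arctan2(sg*n[1],sg*n[0])))
# collar top outer edge points (crop px)
P=[(240,180),(262,255),(315,312),(420,338),(520,312),(575,250),(596,180),(258,105),(300,60)]
Q=np.array([ray(K,W,f(*p),.0675)[:2] for p in P])
r=least_squares(lambda c:np.hypot(*(Q-c[:2]).T)-.046,[.62,-.02]); print('top circ',r.x,r.fun.round(4))
c=r.x
az=np.radians(np.arange(90,270,.25)); zs=np.arange(.074,.034,-.00025)
A,Z=np.meshgrid(az,zs)
p=np.stack([c[0]+.046*np.cos(A),c[1]+.046*np.sin(A),Z],-1)
q=p@W[:3,:3].T+W[:3,3]; q=q@K.T; uv=(q[...,:2]/q[...,2:]).astype(np.float32)
un=cv2.remap(im,uv[...,0],uv[...,1],cv2.INTER_CUBIC)
un=cv2.resize(un,(720,480))
for a in range(90,270,15): cv2.line(un,((a-90)*4,0),((a-90)*4,20 if (a%45) else 45),(255,0,0),1)
save('un.png',un)
E
```

```text
[0.59811944 0.04574824] [ 0.57851433 -0.0768717 ] 0.12417733648938475 exp .1247
centre [ 0.55276838 -0.00987805] stand x dir deg 170.91613959829894
centre [ 0.62386538 -0.02124541] stand x dir deg -9.083860401701061
top circ [ 0.6240829  -0.02125354] [-0.0004 -0.0004  0.0004 -0.0004  0.0002 -0.0008 -0.0002  0.0001 -0.0006]
```

View pics/un.png

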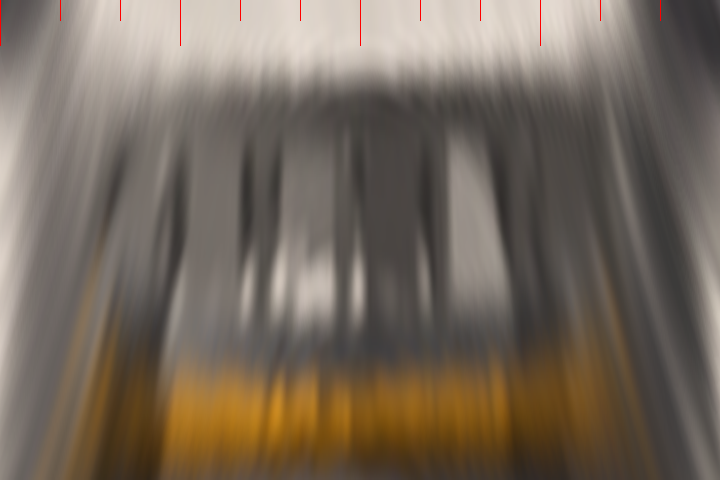

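The two peg tops (143, 238) and (648, 316) and the collar rim give the same axis, (0.624, -0.0213), with the stand's x at -9°. The holes are still ambiguous, so I'm going closer and lower.

>>> move_arm(series=[[1, 0, -1.5, 0, -2, 0], [1, 0, -2, 0, -3, 0], [1, 0, -2, 0, -3, 0], [1, 0, -2, 0, -2, 0], [0, 0, 0, 0, 0, 0]])

```text
clock: 12.35
position: [0.4507, -0.0312, 0.1596]
ee_rot: [3.018, 0.019, 0.794]
force: [0.3, 0.5, -1.9]
width: 0.145
```

```bash
python3 - <<'E'
from h import *
s=monitor.observe(); print(s['joints'].round(2),s['position'].round(4),s['ee_rot'].round(3))
im,K,W=cam('wrist'); M=np.linalg.inv(W); print(M[:3,3].round(3),M[:3,2].round(2))
np.savez('w6.npz',im=im,K=K,W=W)
u,v=pix(K,W,[.58,-.0213,.055]).astype(int); print(u,v)
t=int(np.clip(v-40,0,304)); l=int(np.clip(u-65,0,382)); print(l,t)
save('w6.png',im,6,(l,t,130,90))
E
```

```text
[ 0.21  0.1  -0.33  2.48  1.1   0.12 -2.74] [ 0.4507 -0.0312  0.1596] [3.018 0.019 0.794]
[ 0.44  -0.028  0.313] [ 0.26 -0.02 -0.97]
250 122
185 82
```

View pics/w6.png

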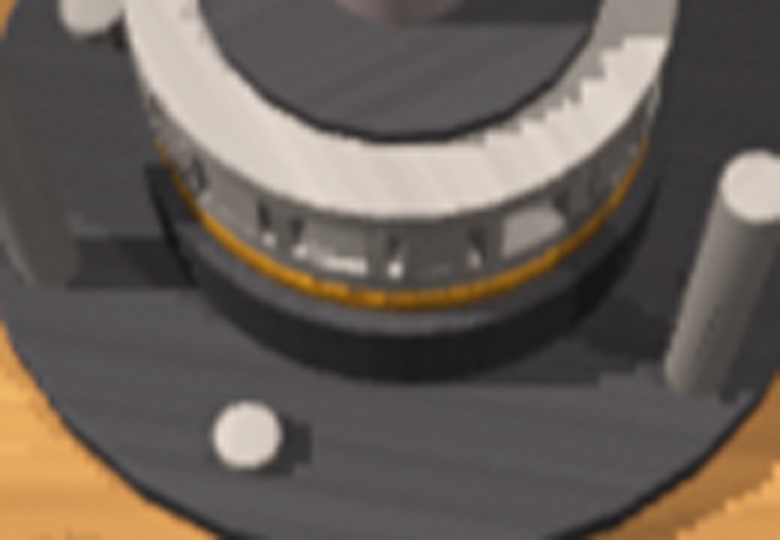

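```bash
python3 - <<'E'
from h import *
out=[]
c=np.array([.624,-.0213])
for f in ['w5.npz','w6.npz']:
    d=np.load(f); im,K,W=d['im'],d['K'],d['W']
    az=np.radians(np.arange(260,80,-.25)); zs=np.arange(.070,.034,-.00015)
    A,Z=np.meshgrid(az,zs)
    p=np.stack([c[0]+.046*np.cos(A),c[1]+.046*np.sin(A),Z],-1)
    q=p@W[:3,:3].T+W[:3,3]; q=q@K.T; uv=(q[...,:2]/q[...,2:]).astype(np.float32)
    un=cv2.remap(im,uv[...,0],uv[...,1],cv2.INTER_LINEAR)
    u=cv2.flip(un,1)
    for a in range(90,270,15): cv2.line(u,((a-80)*4,0),((a-80)*4,15),(255,0,0),1)
    g=np.clip((u.astype(float)-30)*1.8,0,255).astype(np.uint8); out.append(g[:225])
d=np.load('w6.npz'); im=d['im'][88:138,185:300]
out.append(cv2.resize(np.clip((im.astype(float)-30)*1.8,0,255).astype(np.uint8),(720,313-170+170),interpolation=cv2.INTER_NEAREST)[:150+163])
img=np.vstack(out)
print(img.shape); save('un2.png',img,.78)
E
```

```text
(763, 720, 3)
```

View pics/un2.png

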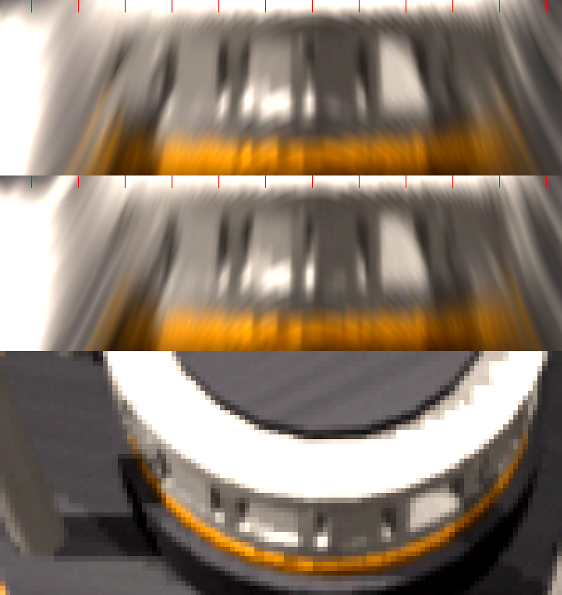

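In the contrast-stretched unwrap, plain panels with slits at their edges sit at az ≈ 142° and 187°. Openings with deep, lit interiors sit between them at ≈ 166.5° and 210°, and I take those as the holes. I'm backing off, levelling the tool and turning it round.

```bash
cat >> h.py <<'E'
def Rt(yaw):  # tool down, tool x (and bar reversed) at azimuth yaw deg
    a=np.radians(yaw); x=[np.cos(a),np.sin(a),0]; z=[0,0,-1]; return np.stack([x,np.cross(z,x),z],1)
def rel(yaw):
    s=monitor.observe(); return np.degrees(R.from_matrix(Rt(yaw)@R.from_rotvec(s['ee_rot']).as_matrix().T).as_rotvec())
E
python3 -c "
from h import *
print(rel(0).round(2))"
```

```text
[ 1.03 29.49 -0.17]
```

>>> move_arm(series=[[-0.5, 0, 0.5, 0.3, 7.4, 0], [-0.5, -1, 0.5, 0.3, 7.4, 0], [0, -1, 0.5, 0.3, 7.4, 0], [0, -1, 0, 0, 7.3, 0], [0, -1, 0, 0, 0, 8.5], [0, -1, 0, 0, 0, 8.5], [0, -1, 0, 0, 0, 8.5], [0, -1, 0, 0, 0, 8.5]])

```text
clock: 13.2
position: [0.4552, -0.1084, 0.1685]
ee_rot: [3.003, 0.816, 0.386]
force: [0.6, -0.6, -3.2]
width: 0.148
```

>>> move_arm(series=[[0, -0.5, 0, 0, 0, 8.5], [0, -0.5, 0, 0, 0, 8.5], [0, -0.5, 0, 0, 0, 8.5], [0, 0, 0, 0, 0, 8.5], [0, 0, 0, 0, 0, 8.5], [0, 0, 0, 0, 0, 8.5], [0, 0, 0, 0, 0, 8.5], [0, 0, 0, 0, 0, 8.5]])

```text
clock: 14.0
position: [0.4551, -0.1236, 0.1691]
ee_rot: [-1.955, -2.266, -0.32]
force: [0.3, 0.3, -2.4]
width: 0.146
```

>>> move_arm(series=[[0, 0, 0, 0, 0, 8.5], [0, 0, 0, 0, 0, 8.5], [0, 0, 0, 0, 0, 8.5], [0, 0, 0, 0, 0, 8.5], [0, 0, 0, 0, 0, 8.5], [0, 0, 0, 0, 0, 8.5], [0, 0, 0, 0, 0, 8.5], [0, 0, 0, 0, 0, 8.5]])

```text
clock: 14.8
position: [0.4548, -0.1233, 0.169]
ee_rot: [-0.343, -2.893, -0.156]
force: [1.4, 0.7, -2.1]
width: 0.15
```

```bash
python3 -c "
from h import *
s=monitor.observe(); print(s['clock'],s['joints'].round(2),s['position'].round(4),s['width'],s['force'].round(2),s['ft_torque'].round(3))
print(rel(210.5).round(2))"
```

```text
14.8 [ 1.    0.74 -1.23  1.79  0.54  1.31  0.93] [ 0.4548 -0.1233  0.169 ] 0.1495311747239156 [ 1.36  0.69 -2.05] [-0.071 -0.474  0.016]
[ -2.57 -14.36  43.77]
```

>>> move_arm(series=[[0, 0, 0, -0.4, -2.4, 7.3], [0, 0, 0, -0.4, -2.4, 7.3], [0, 0, -2, -0.4, -2.4, 7.3], [0, 0, -3, -0.4, -2.4, 7.3], [0, 0, -3, -0.4, -2.4, 7.3], [-0.2, 0, -2, -0.5, -2.4, 7.3], [0, 0, 0, 0, 0, 0]])

```text
clock: 15.5
position: [0.4497, -0.1238, 0.0665]
ee_rot: [0.821, -3.032, -0.003]
force: [-1.0, 0.2, -0.9]
width: 0.149
```

```bash
cat >> h.py <<'E'
C=np.array([.624,-.0213])
def target(az,r,z,show=True):
    "shift (cm) and turn (deg) to put the bar radially at azimuth az, TCP at r from the axis"
    s=monitor.observe(); a=np.radians(az)
    p=np.array([*(C+r*np.array([np.cos(a),np.sin(a)])),z])
    d=C-s['position'][:2]; X=R.from_rotvec(s['ee_rot']).as_matrix()[:,0]
    print('t',round(s['clock'],2),'pos',s['position'].round(4),'az',np.degrees(np.arctan2(-d[1],-d[0])).round(2)%360,'r',np.hypot(*d).round(4),'toolyaw',np.degrees(np.arctan2(X[1],X[0])).round(2)%360,'F',s['force'].round(1),'w',round(s['width'],3))
    F=s['force'];M=s['ft_torque']; print('M',M.round(3),'tau_ax: rxF',round(-d[0]*F[1]+d[1]*F[0],3),'+Mz',round(M[2],3),'j',s['joints'].round(2)[[0,2,3,5,6]])
    print('-> cm',((p-s['position'])*100).round(2),'deg',rel(az).round(2))
E
python3 -c "
from h import *
target(210.5,.2,.0545)
target(210.5,.136,.0545)"
```

```text
t 15.5 pos [ 0.4497 -0.1238  0.0665] az 210.45 r 0.2022 toolyaw 210.32 F [-1.   0.2 -0.9] w 0.149
M [ 0.112 -0.033 -0.024] tau_ax: rxF -0.126 +Mz -0.024 j [ 0.99 -1.22  2.08  0.98  1.37]
-> cm [ 0.2  0.1 -1.2] deg [-0.12 -0.05  0.18]
t 15.5 pos [ 0.4497 -0.1238  0.0665] az 210.45 r 0.2022 toolyaw 210.32 F [-1.   0.2 -0.9] w 0.149
M [ 0.112 -0.033 -0.024] tau_ax: rxF -0.126 +Mz -0.024 j [ 0.99 -1.22  2.08  0.98  1.37]
-> cm [ 5.71  3.34 -1.2 ] deg [-0.12 -0.05  0.18]
```

>>> move_arm(series=[[0, 0, -1.2, 0, 0, 0.2], [1.2, 0.7, 0, 0, 0, 0], [1.2, 0.7, 0, 0, 0, 0], [1.2, 0.7, 0, 0, 0, 0], [0.4, 0.25, 0, 0, 0, 0], [0.4, 0.25, 0, 0, 0, 0], [0, 0, 0, 0, 0, 0]])

```text
clock: 16.2
position: [0.4978, -0.0978, 0.056]
ee_rot: [-0.828, 3.026, -0.005]
force: [0.5, -0.3, -3.6]
width: 0.146
```

```bash
python3 -c "
from h import *
target(210.5,.136,.0545)"
```

```text
t 16.2 pos [ 0.4978 -0.0978  0.056 ] az 211.23 r 0.1476 toolyaw 210.61 F [ 0.5 -0.3 -3.6] w 0.146
M [ 0.191 -0.058  0.016] tau_ax: rxF 0.085 +Mz 0.016 j [ 0.87 -1.18  1.99  1.    1.32]
-> cm [ 0.9   0.75 -0.15] deg [ 0.11  0.28 -0.11]
```

The tip is at r ≈ 38 mm with no push-back, so it is in a hole. I'm going deeper.

>>> move_arm(series=[[0.4, 0.35, -0.1, 0, 0, 0], [0.45, 0.3, 0, 0, 0, 0], [0, 0, 0, 0, 0, 0], [0, 0, 0, 0, 0, 0]])

```text
clock: 16.6
position: [0.5057, -0.092, 0.0548]
ee_rot: [-0.827, 3.027, -0.005]
force: [-0.5, 0.2, -1.6]
width: 0.147
```

```bash
python3 -c "
from h import *
target(210.5,.136,.0545)
a=[210.5-6*i for i in range(15)]
import numpy as np
p=[C+.136*np.array([np.cos(np.radians(x)),np.sin(np.radians(x))]) for x in a]
print((np.diff(p,axis=0)*100).round(2).tolist())"
```

```text
t 16.6 pos [ 0.5057 -0.092   0.0548] az 210.89 r 0.1378 toolyaw 210.57 F [-0.5  0.2 -1.6] w 0.147
M [ 0.103 -0.091 -0.051] tau_ax: rxF -0.06 +Mz -0.051 j [ 0.85 -1.17  1.98  1.01  1.31]
-> cm [ 0.11  0.17 -0.03] deg [ 0.13  0.25 -0.07]
[[-0.66, 1.26], [-0.52, 1.32], [-0.38, 1.37], [-0.23, 1.4], [-0.09, 1.42], [0.06, 1.42], [0.21, 1.41], [0.36, 1.38], [0.5, 1.33], [0.64, 1.27], [0.76, 1.2], [0.89, 1.11], [1.0, 1.02], [1.1, 0.91]]
```

>>> move_arm(series=[[-0.65, 1.25, -0.02, 0, 0, -6], [-0.5, 1.3, -0.02, 0, 0, -6], [-0.4, 1.35, -0.02, 0, 0, -6], [-0.25, 1.4, -0.01, 0, 0, -6], [-0.1, 1.4, -0.02, 0, 0, -6], [0, 0, 0, 0, 0, 0]])

```text
clock: 17.2
position: [0.4861, -0.0242, 0.0541]
ee_rot: [-0.016, 3.139, -0.008]
force: [-1.1, -0.8, -2.5]
width: 0.145
```

```bash
python3 -c "
from h import *
target(180.5,.137,.0539)"
```

```text
t 17.2 pos [ 0.4861 -0.0242  0.0541] az 181.22 r 0.1379 toolyaw 180.58 F [-1.1 -0.8 -2.5] w 0.145
M [-0.282  0.076 -0.063] tau_ax: rxF 0.101 +Mz -0.063 j [ 0.68 -1.07  2.05  0.9   0.7 ]
-> cm [ 0.09  0.17 -0.02] deg [ 0.29  0.14 -0.08]
```

>>> move_arm(series=[[0.05, 1.5, -0.02, 0, 0, -6], [0.2, 1.4, -0.02, 0, 0, -6], [0.35, 1.4, -0.02, 0, 0, -6], [0.5, 1.35, -0.01, 0, 0, -6], [0.65, 1.3, -0.02, 0, 0, -6], [0, 0, 0, 0, 0, 0]])

```text
clock: 17.8
position: [0.5045, 0.0452, 0.053]
ee_rot: [0.794, 3.038, -0.007]
force: [-1.9, -0.6, -3.1]
width: 0.148
```

```bash
python3 -c "
from h import *
target(126.5,.137,.0529)"
```

```text
t 17.8 pos [0.5045 0.0452 0.053 ] az 150.92 r 0.1368 toolyaw 150.71 F [-1.9 -0.6 -3.1] w 0.148
M [-0.152  0.207 -0.152] tau_ax: rxF 0.2 +Mz -0.152 j [ 0.47 -0.94  2.    0.85  0.13]
-> cm [ 3.81  4.36 -0.01] deg [  0.27  -0.05 -24.21]
```

>>> move_arm(series=[[0.75, 1.2, -0.02, 0, 0, -6], [0.9, 1.15, -0.02, 0, 0, -6], [1.0, 1.05, -0.02, 0, 0, -6], [1.1, 0.95, -0.02, 0, 0, -6], [0, 0, 0, 0, 0, 0], [0, 0, 0, 0, 0, 0]])

```text
clock: 18.4
position: [0.5415, 0.0871, 0.052]
ee_rot: [1.404, 2.81, -0.009]
force: [0.1, -0.5, -1.7]
width: 0.149
```

```bash
python3 -c "
from h import *
target(126.5,.2,.0525)"
```

```text
t 18.4 pos [0.5415 0.0871 0.052 ] az 127.27 r 0.1362 toolyaw 126.92 F [ 0.1 -0.5 -1.7] w 0.149
M [-0.007 -0.161 -0.048] tau_ax: rxF 0.028 +Mz -0.048 j [ 0.31 -0.83  1.9   0.85 -0.25]
-> cm [-3.65  5.24  0.05] deg [ 0.29 -0.11 -0.42]
```

>>> move_arm(series=[[0.55, 0.45, -0.01, 0, 0, -3], [0, 0, 0, 0, 0, 0], [-0.9, 1.35, 0, 0, 0, 0], [-0.9, 1.35, 0, 0, 0, 0], [-0.9, 1.35, 0, 0, 0, 0], [-0.9, 1.35, 0, 0, 0, 0], [0, 0, 2.5, 0, 0, 0], [0, 0, 2.5, 0, 0, 0]])

```text
clock: 19.2
position: [0.5102, 0.1462, 0.1023]
ee_rot: [-1.476, -2.773, 0.009]
force: [1.3, 0.5, -1.9]
width: 0.144
```

```bash
python3 -c "
from h import *
target(215.6,.2,.1)
s=monitor.observe()"
```

```text
t 19.2 pos [0.5102 0.1462 0.1023] az 124.2 r 0.2025 toolyaw 123.94 F [ 1.3  0.5 -1.9] w 0.144
M [ 0.033 -0.19  -0.025] tau_ax: rxF -0.284 +Mz -0.025 j [ 0.24 -0.88  1.91  0.91 -0.35]
-> cm [ -4.88 -28.39  -0.23] deg [3.700e-01 9.000e-02 9.166e+01]
```

>>> move_arm(series=[[-1.5, -2.6, 0, 0, 0, 8.3], [-1.5, -2.6, 0, 0, 0, 8.3], [-1.5, -2.6, 0, 0, 0, 8.3], [-1.2, -2.6, 0, 0, 0, 8.3], [-0.8, -2.6, 0, 0, 0, 8.3], [0, -2.6, 0, 0, 0, 8.3]])

```text
clock: 19.8
position: [0.4448, -0.0114, 0.1022]
ee_rot: [0.164, 3.134, -0.009]
force: [0.6, 0.9, -2.0]
width: 0.147
```

>>> move_arm(series=[[0, -2.6, 0, 0, 0, 8.3], [0.3, -2.6, 0, 0, 0, 8.3], [0.4, -2.6, 0, 0, 0, 8.3], [0.5, -2.6, 0, 0, 0, 8.3], [0.5, -2.4, 0, 0.4, 0.1, 8.6], [0, 0, 0, 0, 0, 0]])

```text
clock: 20.4
position: [0.4631, -0.1421, 0.1015]
ee_rot: [-0.955, 2.989, 0.004]
force: [-0.4, 0.1, -3.1]
width: 0.146
```

```bash
python3 -c "
from h import *
target(215.6,.2,.0528)"
```

```text
t 20.4 pos [ 0.4631 -0.1421  0.1015] az 216.9 r 0.2012 toolyaw 215.44 F [-0.4  0.1 -3.1] w 0.146
M [ 0.104 -0.013 -0.029] tau_ax: rxF -0.062 +Mz -0.029 j [ 1.03 -1.23  2.01  1.02  1.58]
-> cm [-0.18  0.44 -4.87] deg [-0.21  0.14  0.16]
```

>>> move_arm(series=[[-0.2, 0.45, -2.5, 0, 0, 0.1], [0, 0, -2.4, 0, 0, 0], [1.1, 0.8, 0, 0, 0, 0], [1.1, 0.8, 0, 0, 0, 0], [1.1, 0.75, 0, 0, 0, 0], [0.4, 0.3, 0, 0, 0, 0], [0.4, 0.3, 0, 0, 0, 0], [0, 0, 0, 0, 0, 0]])

```text
clock: 21.2
position: [0.4964, -0.1074, 0.0515]
ee_rot: [0.946, -2.984, 0.001]
force: [-21.6, -14.3, 0.4]
width: 0.149
```

```bash
python3 -c "
from h import *
target(215.5,.137,.0525)"
```

```text
t 21.2 pos [ 0.4964 -0.1074  0.0515] az 214.01 r 0.1539 toolyaw 215.18 F [-21.6 -14.3   0.4] w 0.149
M [-2.716  4.049  0.064] tau_ax: rxF -0.035 +Mz 0.064 j [ 0.86 -1.13  1.98  0.99  1.45]
-> cm [1.6  0.65 0.1 ] deg [ 0.23 -0.62  0.32]
```

The bar is blocked at r = 154 mm: the tip sits at az 211° rather than 215.5°, about 3.5 mm to the side. I'm backing off and re-aligning.

>>> move_arm(series=[[-0.7, -0.5, 0.05, 0, 0, 0], [0.3, -0.3, 0.05, 0, 0, 0.3], [0, 0, 0, 0, 0, 0], [0, 0, 0, 0, 0, 0]])

```text
clock: 21.6
position: [0.4993, -0.1118, 0.0546]
ee_rot: [-0.957, 2.987, 0.005]
force: [-0.8, -2.8, -3.5]
width: 0.146
```

```bash
python3 -c "
from h import *
target(215.5,.160,.0525)"
```

```text
t 21.6 pos [ 0.4993 -0.1118  0.0546] az 215.98 r 0.1541 toolyaw 215.51 F [-0.8 -2.8 -3.5] w 0.146
M [-0.383  0.257 -0.135] tau_ax: rxF 0.272 +Mz -0.135 j [ 0.88 -1.14  1.98  0.98  1.47]
-> cm [-0.56 -0.24 -0.21] deg [-0.25  0.2  -0.01]
```

>>> move_arm(series=[[-0.35, -0.05, -0.2, 0, 0, 0], [0, 0, 0, 0, 0, 0], [0.3, 0.2, 0, 0, 0, 0], [0.4, 0.3, 0, 0, 0, 0], [0.4, 0.3, 0, 0, 0, 0], [0, 0, 0, 0, 0, 0]])

```text
clock: 22.2
position: [0.4985, -0.1087, 0.0492]
ee_rot: [0.952, -2.98, -0.0]
force: [-21.7, -16.5, 1.1]
width: 0.149
```

```bash
python3 -c "
from h import *
target(215.5,.137,.0525)"
```

```text
t 22.2 pos [ 0.4985 -0.1087  0.0492] az 214.86 r 0.153 toolyaw 215.43 F [-21.7 -16.5   1.1] w 0.149
M [-2.93   4.124  0.03 ] tau_ax: rxF 0.168 +Mz 0.03 j [ 0.86 -1.13  1.98  0.99  1.45]
-> cm [1.4  0.79 0.33] deg [ 0.23 -0.74  0.07]
```

>>> move_arm(series=[[-0.9, -0.7, 0, 0, 0, 0], [-0.9, -0.7, 0, 0, 0, 0], [0, 0, 0, 0, 0, 0], [0, 0, 0, 0, 0, 0]])

```text
clock: 22.6
position: [0.4884, -0.1178, 0.0525]
ee_rot: [-0.957, 2.987, 0.006]
force: [-0.3, 0.7, -2.7]
width: 0.148
```

```bash
python3 -c "
from h import *
target(216,.160,.0528)"
```

```text
t 22.6 pos [ 0.4884 -0.1178  0.0525] az 215.45 r 0.1664 toolyaw 215.54 F [-0.3  0.7 -2.7] w 0.148
M [ 0.146 -0.04  -0.007] tau_ax: rxF -0.121 +Mz -0.007 j [ 0.9  -1.14  2.01  0.96  1.47]
-> cm [0.61 0.25 0.03] deg [-0.32  0.22  0.46]
```

>>> move_arm(series=[[0.6, 0.25, 0.03, -0.3, 0.2, 0.4], [0, 0, 0, 0, 0, 0], [0.3, 0.2, 0, 0, 0, 0], [0.3, 0.2, 0, 0, 0, 0], [0.3, 0.2, 0, 0, 0, 0], [0, 0, 0, 0, 0, 0]])

```text
clock: 23.2
position: [0.4999, -0.1113, 0.0512]
ee_rot: [0.966, -2.981, 0.002]
force: [-9.7, -7.7, 0.7]
width: 0.149
```

```bash
python3 -c "
from h import *
target(216,.137,.0528)"
```

```text
t 23.2 pos [ 0.4999 -0.1113  0.0512] az 215.95 r 0.1533 toolyaw 215.91 F [-9.7 -7.7  0.7] w 0.149
M [-1.044  1.626  0.034] tau_ax: rxF 0.081 +Mz 0.034 j [ 0.87 -1.13  1.98  0.99  1.47]
-> cm [1.32 0.95 0.16] deg [ 0.23 -0.43  0.09]
```

Still blocked with a purely radial force, so I need to see the collar. I'm backing off and turning the camera to it, which also shows the hole's present angle.

>>> move_arm(series=[[-0.9, -0.65, 0, 0, 0, 0], [-0.9, -0.65, 1.5, 0, 0, 0], [-0.9, -0.65, 3, 0, 0, -8.5], [-0.9, -0.65, 3, 0, 0, -8.5], [-0.6, -0.4, 3, 0, 0, -8.5], [0, 0, 2, 0, 0, -8.5], [0, 0, 0, 0, 0, -8.5], [0, 0, 0, 0, 0, -8.5]])

```text
clock: 24.0
position: [0.4612, -0.1396, 0.1783]
ee_rot: [0.421, 3.112, 0.0]
force: [-0.1, -0.4, -2.7]
width: 0.146
```

>>> move_arm(series=[[0, 0, 0, 0, 0, -8.5], [0, 0, 0, 0, 0, -8.5], [0, 0, 0, 0, 0, -8.5], [0, 0, 0, 0, 0, -8.5], [0, 0, 0, 0, 0, -8.5], [0, 0, 0, 0, 0, -8.5], [0, 0, 0, 0, 0, -8.5], [0, 0, 0, 0, 0, -8.5]])

```text
clock: 24.8
position: [0.4608, -0.1392, 0.1775]
ee_rot: [-2.089, -2.347, -0.002]
force: [-0.3, 0.5, -2.9]
width: 0.15
```

>>> move_arm(series=[[0, 0, 0, 0, 0, -8.5], [0, 0, 0, 0, 0, -8.5], [0, 0, 0, 0, 0, -8.5], [0, 0, 0, 4.4, -6, 0], [0, 0, 0, 4.4, -6, 0], [0, 0, 0, 4.4, -6, 0], [0, 0, 0, 4.4, -6, 0], [0, 0, 0, 0, 0, 0]])

```text
clock: 25.6
position: [0.4572, -0.1432, 0.1749]
ee_rot: [-2.474, -1.762, -0.771]
force: [-1.3, -1.5, -3.1]
width: 0.147
```

```bash
python3 - <<'E'
from h import *
s=monitor.observe(); print(s['clock'],s['joints'].round(2),s['position'].round(4),s['ee_rot'].round(3))
im,K,W=cam('wrist'); M=np.linalg.inv(W); print(M[:3,3].round(3),M[:3,2].round(2))
np.savez('w7.npz',im=im,K=K,W=W)
a=np.radians(216)
u,v=pix(K,W,[*(C+.046*np.array([np.cos(a),np.sin(a)])),.052]); print(u,v)
t=int(np.clip(v-55,0,284)); l=int(np.clip(u-65,0,382)); print(l,t)
save('w7.png',np.clip((im.astype(float)-25)*1.5,0,255).astype(np.uint8),6,(l,t,130,100))
E
```

```text
25.6 [ 1.34  0.42 -1.03  2.16 -0.15  0.49  0.19] [ 0.4572 -0.1432  0.1749] [-2.474 -1.762 -0.771]
[ 0.419 -0.123  0.323] [ 0.31  0.05 -0.95]
308.07119032261227 116.01737455855306
243 61
```

View pics/w7.png

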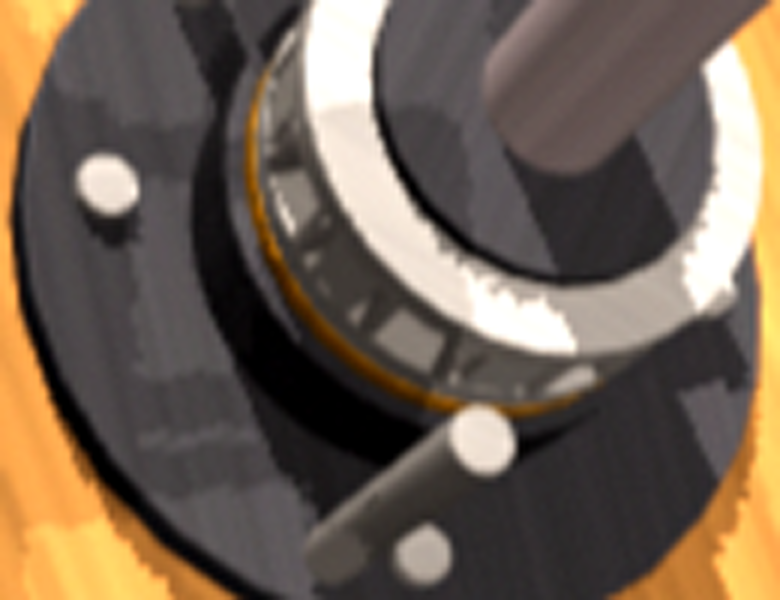

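The view shows plain panels at (335, 265) and (490, 375), and lit openings at (290, 200), (410, 335) and (570, 380). I'm converting those to azimuths.

```bash
python3 - <<'E'
from h import *
from scipy.optimize import least_squares
d=np.load('w7.npz'); K,W=d['K'],d['W']
f=lambda x,y:np.array((243+x/6-.42,61+y/6-.42))
# peg check
print('peg',ray(K,W,f(482,440),.078)[:2],'exp',C+.072*np.array([np.cos(np.radians(230.9)),np.sin(np.radians(230.9))]))
def azz(x,y):
    r=least_squares(lambda q:pix(K,W,[C[0]+.046*np.cos(q[0]),C[1]+.046*np.sin(q[0]),q[1]])-f(x,y),[np.radians(205),.052]); return np.degrees(r.x[0]).round(1),r.x[1].round(4)
for n,p in dict(o1l=(272,185),o1r=(312,215),p1l=(320,238),p1r=(368,300),o2tl=(388,307),o2tr=(445,342),o2br=(428,370),o2bl=(372,333),p2l=(450,365),p2r=(535,390),o3l=(548,390),rim=(400,290),bot=(330,320)).items(): print(n,azz(*p))
E
```

```text
peg [ 0.57849039 -0.07688562] exp [ 0.57859134 -0.07717534]
o1l (np.float64(171.0), np.float64(0.0465))
o1r (np.float64(184.6), np.float64(0.0561))
p1l (np.float64(189.6), np.float64(0.0548))
p1r (np.float64(206.9), np.float64(0.0546))
o2tl (np.float64(211.2), np.float64(0.0572))
o2tr (np.float64(226.0), np.float64(0.0582))
o2br (np.float64(228.3), np.float64(0.0475))
o2bl (np.float64(212.7), np.float64(0.0479))
p2l (np.float64(231.1), np.float64(0.0521))
p2r (np.float64(254.6), np.float64(0.0492))
o3l (np.float64(258.2), np.float64(0.0488))
rim (np.float64(210.4), np.float64(0.0632))
bot (np.float64(203.7), np.float64(0.0417))
```

```bash
python3 - <<'E'
from h import *
s=monitor.observe(); A=R.from_rotvec(s['ee_rot']).as_matrix(); print(A.round(3).tolist())
y=np.degrees(np.arctan2(A[1,0],A[0,0])); print('yaw',y,rel(y).round(2)); 
target(219.5,.19,.0532)
E
```

```text
[[0.244, 0.891, 0.382], [0.887, -0.364, 0.284], [0.392, 0.269, -0.88]]
yaw 74.61320658010219 [-17.62  22.27   3.43]
t 25.65 pos [ 0.4585 -0.1414  0.1756] az 215.96 r 0.2045 toolyaw 74.61 F [-0.6 -0.3 -2. ] w 0.147
M [-0.442  0.543 -0.001] tau_ax: rxF -0.021 +Mz -0.001 j [ 1.33 -1.03  2.16  0.5   0.19]
-> cm [  1.89  -0.08 -12.24] deg [-35.51 -13.48 144.47]
```

>>> move_arm(series=[[0, 0, 0, -2, -0.75, 8], [0, 0, 0, -2, -0.75, 8], [0, 0, 0, -2, -0.75, 8], [0, 0, 0, -2, -0.75, 8], [0, 0, 0, -2, -0.75, 8], [0, 0, 0, -2, -0.75, 8], [0, 0, 0, -2, -0.75, 8], [0, 0, 0, -2, -0.75, 8]])

```text
clock: 26.45
position: [0.4617, -0.1379, 0.177]
ee_rot: [-1.081, -2.902, -0.52]
force: [0.1, 0.6, -1.9]
width: 0.151
```

>>> move_arm(series=[[0, 0, 0, -2, -0.75, 8], [0, 0, 0, -2, -0.75, 8], [0, 0, 0, -2, -0.75, 8], [0, 0, 0, -2, -0.75, 8], [0, 0, 0, -2, -0.75, 8], [0, 0, 0, -2, -0.75, 8], [0, 0, 0, -2, -0.75, 8], [0, 0, 0, -2, -0.75, 8]])

```text
clock: 27.25
position: [0.462, -0.1375, 0.1773]
ee_rot: [-0.651, 3.066, 0.104]
force: [0.2, 0.2, -1.9]
width: 0.15
```

>>> move_arm(series=[[0, 0, -3, -2, -0.75, 8], [0, 0, -3, -1.8, -0.75, 8], [0, 0, -3, 0, 0, 0], [0, 0, 0, 0, 0, 0]])

```text
clock: 27.65
position: [0.4597, -0.1374, 0.0844]
ee_rot: [-1.066, 2.952, 0.001]
force: [-0.3, -0.3, -2.1]
width: 0.152
```

```bash
python3 - <<'E'
from h import *
target(219.5,.175,.0532)
E
```

```text
t 27.65 pos [ 0.4597 -0.1374  0.0844] az 215.24 r 0.2012 toolyaw 219.71 F [-0.3 -0.3 -2.1] w 0.152
M [ 0.112 -0.066 -0.034] tau_ax: rxF 0.019 +Mz -0.034 j [ 0.98 -1.14  2.04  0.95  1.66]
-> cm [ 2.93  0.48 -3.12] deg [-0.1   0.17 -0.21]
```

>>> move_arm(series=[[-0.5, -1.2, 0, 0, 0, -0.2], [0, -1.1, -1.5, 0, 0, 0], [0, 0, -1.6, 0, 0, 0], [1.2, 1, 0, 0, 0, 0], [1.2, 1, 0, 0, 0, 0], [0.6, 0.5, 0, 0, 0, 0], [0, 0, 0, 0, 0, 0], [0, 0, 0, 0, 0, 0]])

```text
clock: 28.45
position: [0.4856, -0.1375, 0.0562]
ee_rot: [-1.054, 2.952, -0.002]
force: [-0.4, -0.1, -2.5]
width: 0.15
```

```bash
python3 - <<'E'
from h import *
target(219.5,.158,.0532)
E
```

```text
t 28.45 pos [ 0.4856 -0.1375  0.0562] az 220.01 r 0.1807 toolyaw 219.31 F [-0.4 -0.1 -2.5] w 0.15
M [ 0.1   -0.063  0.038] tau_ax: rxF -0.025 +Mz 0.038 j [ 0.92 -1.09  2.    0.93  1.61]
-> cm [ 1.65  1.57 -0.3 ] deg [-0.08  0.41  0.19]
```

>>> move_arm(series=[[0, 0.1, -0.3, 0, 0.3, 0.2], [0.8, 0.7, 0, 0, 0, 0], [0.8, 0.75, 0, 0, 0, 0], [0, 0, 0, 0, 0, 0], [0, 0, 0, 0, 0, 0]])

```text
clock: 28.95
position: [0.5019, -0.1207, 0.0526]
ee_rot: [-1.063, 2.954, 0.003]
force: [-0.8, -0.6, -3.0]
width: 0.145
```

```bash
python3 - <<'E'
from h import *
target(219.5,.137,.0532)
E
```

```text
t 28.95 pos [ 0.5019 -0.1207  0.0526] az 219.14 r 0.1574 toolyaw 219.6 F [-0.8 -0.6 -3. ] w 0.145
M [ 0.096 -0.087 -0.043] tau_ax: rxF -0.008 +Mz -0.043 j [ 0.86 -1.08  1.97  0.94  1.59]
-> cm [1.64 1.22 0.06] deg [-0.16  0.09 -0.1 ]
```

>>> move_arm(series=[[0.05, -0.1, 0.05, 0, 0, 0], [0.25, 0.2, 0, 0, 0, 0], [0.25, 0.2, 0, 0, 0, 0], [0.25, 0.2, 0, 0, 0, 0], [0.25, 0.2, 0, 0, 0, 0], [0, 0, 0, 0, 0, 0]])

```text
clock: 29.55
position: [0.5064, -0.1187, 0.0508]
ee_rot: [1.054, -2.947, 0.002]
force: [-15.8, -13.0, 0.5]
width: 0.146
```

```bash
python3 - <<'E'
from h import *
target(219.5,.137,.0532)
E
```

```text
t 29.55 pos [ 0.5064 -0.1187  0.0508] az 219.64 r 0.1527 toolyaw 219.37 F [-15.8 -13.    0.5] w 0.146
M [-2.322  2.905  0.01 ] tau_ax: rxF -0.009 +Mz 0.01 j [ 0.84 -1.07  1.96  0.96  1.58]
-> cm [1.19 1.03 0.24] deg [ 0.28 -0.59  0.13]
```

Blocked again although aligned sideways (peg check 0.3 mm). Contact has always come at the same radius and the TCP sags 2–3 mm under the push. The bar has probably pitched tip-up in the jaws, so I'll probe lower, gently.

>>> move_arm(series=[[-0.6, -0.5, 0, 0, 0, 0], [-0.65, -0.55, 0, 0, 0, 0], [0, 0, -0.25, 0, 0, 0], [0, 0, 0, 0, 0, 0], [0.3, 0.25, 0, 0, 0, 0], [0.3, 0.25, 0, 0, 0, 0], [0, 0, 0, 0, 0, 0]])

```text
clock: 30.25
position: [0.5058, -0.1194, 0.0505]
ee_rot: [-1.063, 2.955, 0.003]
force: [0.3, -0.9, -2.6]
width: 0.145
```

```bash
python3 - <<'E'
from h import *
target(219.5,.137,.0532)
im,K,W=cam('side')
save('s1.png',im,8,(165,130,95,70))
E
```

```text
t 30.25 pos [ 0.5058 -0.1194  0.0505] az 219.68 r 0.1536 toolyaw 219.57 F [ 0.3 -0.9 -2.6] w 0.145
M [-0.054  0.171  0.013] tau_ax: rxF 0.128 +Mz 0.013 j [ 0.85 -1.07  1.97  0.94  1.59]
-> cm [1.25 1.09 0.27] deg [-0.13  0.06 -0.07]
```

View pics/s1.png

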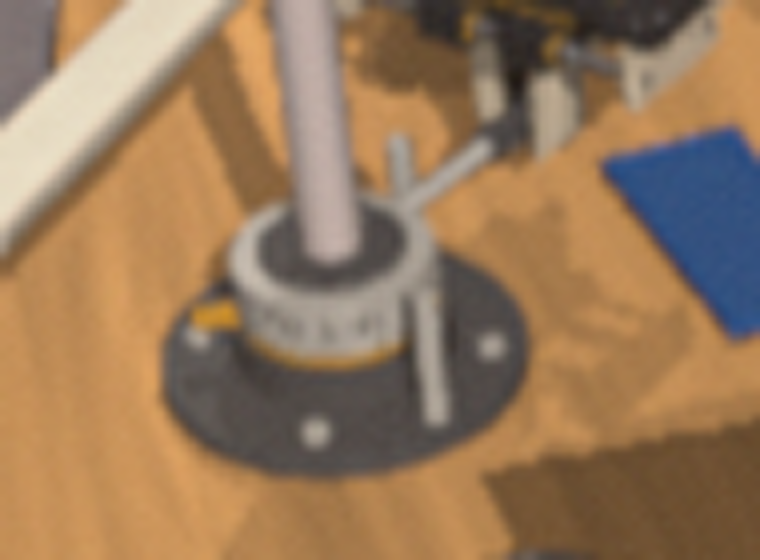

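The side view shows the bar at the collar's rim by the peg (415, 200), and the ear in plain view at (215, 316). At this lower height there is no contact yet, so I'm advancing gently.

>>> move_arm(series=[[0.15, 0.15, 0, 0, 0, 0], [0.15, 0.15, 0, 0, 0, 0], [0.15, 0.1, 0, 0, 0, 0], [0, 0, 0, 0, 0, 0]])

```text
clock: 30.7
position: [0.5108, -0.1152, 0.0507]
ee_rot: [-1.062, 2.953, 0.004]
force: [2.7, 1.3, -6.3]
width: 0.148
```

```bash
python3 - <<'E'
from h import *
target(219.5,.137,.0532)
_,K,W=cam('side')
s=monitor.observe(); X=-R.from_rotvec(s['ee_rot']).as_matrix()[:,0]
for x in (-.038,.04,.1): 
    p=pix(K,W,s['position']-[0,0,.0007]+x*X); print(x,(p-[165,130])*8)
E
```

```text
t 30.7 pos [ 0.5108 -0.1152  0.0507] az 219.67 r 0.147 toolyaw 219.56 F [ 2.7  1.3 -6.3] w 0.148
M [ 0.072 -0.169 -0.031] tau_ax: rxF 0.102 +Mz -0.031 j [ 0.84 -1.07  1.96  0.94  1.58]
-> cm [0.75 0.67 0.25] deg [-0.2   0.15 -0.06]
-0.038 [562.59763658  79.61727844]
0.04 [471.65044656 155.25320159]
0.1 [396.99414555 217.34086196]
```

It's in (tip r ≈ 37 mm). The downward force on the tool says the tip is rubbing the hole's top, so I'm tipping it down 1° and going deeper.

>>> move_arm(series=[[0, 0, -0.05, -0.6, 0.8, 0], [0.2, 0.2, 0, 0, 0, 0], [0.25, 0.2, 0, 0, 0, 0], [0.2, 0.15, 0, 0, 0, 0], [0, 0, 0, 0, 0, 0]])

```text
clock: 31.25
position: [0.5171, -0.1098, 0.0502]
ee_rot: [1.058, -2.943, 0.005]
force: [0.9, 1.0, -3.4]
width: 0.146
```

```bash
python3 - <<'E'
from h import *
target(219.5,.137,.0515)
a=[219.5-5*i for i in range(9)]
p=[C+.137*np.array([np.cos(np.radians(x)),np.sin(np.radians(x))]) for x in a]
print((np.diff(p,axis=0)*100).round(2).tolist())
E
```

```text
t 31.25 pos [ 0.5171 -0.1098  0.0502] az 219.64 r 0.1388 toolyaw 219.56 F [ 0.9  1.  -3.4] w 0.146
M [ 0.086 -0.278 -0.085] tau_ax: rxF -0.032 +Mz -0.085 j [ 0.81 -1.06  1.94  0.97  1.57]
-> cm [0.12 0.14 0.13] deg [ 0.44 -0.67 -0.06]
[[-0.72, 0.95], [-0.63, 1.01], [-0.54, 1.06], [-0.45, 1.11], [-0.35, 1.14], [-0.25, 1.17], [-0.15, 1.19], [-0.04, 1.19]]
```

Inserted a second time. I'm recording the ear baseline, then swinging 30° quickly, before going slowly.

```bash
cat >> h.py <<'E'
def avg(n=10):
    "mean torque about the collar axis and force over n camera periods; last side image"
    T=[];F=[];ims=[]
    for i in range(n):
        imc,K,W=cam('side'); ims.append(imc.astype(float)); s=monitor.observe(); d=s['position'][:2]-C
        T.append(d[0]*s['force'][1]-d[1]*s['force'][0]+s['ft_torque'][2]); F.append(s['force'])
    T=np.array(T); print('tau mean',T.mean().round(3),'+-',(T.std()/n**.5).round(3),'F',np.mean(F,0).round(2))
    return np.mean(ims,0),K,W
def ear(im,K,W):
    p=pix(K,W,[*(C+.062*np.array([np.cos(np.radians(-9.1)),np.sin(np.radians(-9.1))])),.038]); 
    u,v=p.round().astype(int); c=im[v-6:v+7,u-8:u+9]
    w=np.clip(c[...,0]-c[...,2]-60,0,None)*(c[...,0]>0); return c,p
E
python3 - <<'E'
from h import *
im,K,W=avg(6); np.savez('ear0.npz',im=im,K=K,W=W)
print(ear(im,K,W)[1], (np.array([215,316])/8+[165,130]))
E
```

```text
tau mean -0.035 +- 0.022 F [ 0.8   0.55 -2.94]
[190.19061618 168.45652913] [191.875 169.5  ]
```

>>> move_arm(series=[[-0.7, 0.95, -0.01, 0, 0, -5], [-0.65, 1.0, -0.01, 0, 0, -5], [-0.55, 1.05, -0.01, 0, 0, -5], [-0.45, 1.1, -0.02, 0, 0, -5], [-0.35, 1.15, -0.01, 0, 0, -5], [-0.25, 1.15, -0.01, 0, 0, -5], [0, 0, 0, 0, 0, 0], [0, 0, 0, 0, 0, 0]])

```text
clock: 32.35
position: [0.4869, -0.0467, 0.0494]
ee_rot: [0.265, -3.115, 0.0]
force: [-0.4, 0.1, -2.7]
width: 0.146
```

```bash
python3 - <<'E'
from h import *
im,K,W=avg(6); np.savez('ear1.npz',im=im)
target(189.5,.137,.0495)
E
```

```text
tau mean 0.003 +- 0.032 F [-0.44 -0.   -2.59]
t 32.65 pos [ 0.4872 -0.0465  0.0493] az 190.42 r 0.1391 toolyaw 189.55 F [-0.2  0.5 -2.6] w 0.148
M [ 0.117 -0.031 -0.025] tau_ax: rxF -0.072 +Mz -0.025 j [ 0.67 -0.96  2.03  0.85  0.98]
-> cm [0.17 0.25 0.02] deg [ 0.01 -0.85 -0.05]
```

>>> move_arm(series=[[0.05, 0.9, -0.01, 0, 0, -3], [0.05, 0.85, -0.01, 0, 0, -3], [0, 0, 0, 0, 0, 0], [0, 0, 0, 0, 0, 0]])

```text
clock: 33.05
position: [0.488, -0.0292, 0.0491]
ee_rot: [0.099, -3.125, -0.001]
force: [-0.3, -0.4, -3.6]
width: 0.146
```

```bash
python3 - <<'E'
from h import *
im,K,W=avg(5)
target(183.5,.137,.0495)
E
```

```text
tau mean -0.0 +- 0.023 F [-0.3  -0.73 -2.92]
t 33.3 pos [ 0.4881 -0.029   0.0492] az 183.24 r 0.1361 toolyaw 183.55 F [ 0.5 -1.1 -2.5] w 0.144
M [-0.06   0.093 -0.114] tau_ax: rxF 0.151 +Mz -0.114 j [ 0.62 -0.94  2.03  0.83  0.86]
-> cm [-0.09 -0.07  0.03] deg [-0.06 -0.84 -0.05]
```

>>> move_arm(series=[[0, 0.5, 0, 0, 0, -2], [0, 0.5, -0.01, 0, 0, -2], [0, 0, 0, 0, 0, 0], [0, 0, 0, 0, 0, 0]])

```text
clock: 33.7
position: [0.488, -0.0191, 0.049]
ee_rot: [-0.011, -3.127, -0.002]
force: [-1.4, -2.0, -3.4]
width: 0.148
```

```bash
python3 - <<'E'
from h import *
im,K,W=avg(5)
target(179.5,.137,.0490)
E
```

```text
tau mean 0.016 +- 0.028 F [-1.63 -1.16 -2.89]
t 33.95 pos [ 0.488 -0.019  0.049] az 179.02 r 0.136 toolyaw 179.55 F [-1.8 -1.5 -3.1] w 0.144
M [-0.239  0.17  -0.209] tau_ax: rxF 0.215 +Mz -0.209 j [ 0.59 -0.92  2.04  0.82  0.78]
-> cm [-0.1  -0.11 -0.  ] deg [-0.11 -0.85 -0.05]
```

>>> move_arm(series=[[0, 0.5, 0, 0, 0, -2], [0.05, 0.5, -0.01, 0, 0, -2], [0, 0, 0, 0, 0, 0], [0, 0, 0, 0, 0, 0]])

```text
clock: 34.35
position: [0.4886, -0.0089, 0.049]
ee_rot: [-0.12, -3.125, -0.003]
force: [-1.1, -1.4, -2.7]
width: 0.146
```

```bash
python3 - <<'E'
from h import *
im,K,W=avg(5)
target(175.5,.137,.0488)
E
```

```text
tau mean 0.094 +- 0.043 F [-1.48 -1.33 -3.37]
t 34.6 pos [ 0.4886 -0.0088  0.049 ] az 174.74 r 0.136 toolyaw 175.55 F [-1.9 -0.4 -3.5] w 0.146
M [-0.211  0.2   -0.121] tau_ax: rxF 0.078 +Mz -0.121 j [ 0.56 -0.91  2.04  0.81  0.7 ]
-> cm [-0.12 -0.17 -0.02] deg [-0.18 -0.83 -0.05]
```

>>> move_arm(series=[[0.05, 0.5, -0.01, 0, 0, -2], [0, 0, 0, 0, 0, 0], [0, 0, 0, 0, 0, 0]])

```text
clock: 34.9
position: [0.489, -0.0044, 0.0488]
ee_rot: [-0.176, -3.122, -0.003]
force: [-2.2, -3.3, -2.4]
width: 0.144
```

```bash
python3 - <<'E'
from h import *
im,K,W=avg(5)
target(173.5,.137,.0487)
E
```

```text
tau mean 0.153 +- 0.023 F [-1.8  -3.7  -2.41]
t 35.15 pos [ 0.489  -0.0041  0.0488] az 172.76 r 0.1361 toolyaw 173.53 F [-2.2 -4.2 -2.9] w 0.149
M [-0.74   0.27  -0.382] tau_ax: rxF 0.609 +Mz -0.382 j [ 0.55 -0.9   2.04  0.8   0.66]
-> cm [-0.11 -0.17 -0.01] deg [-0.18 -0.84 -0.03]
```

>>> move_arm(series=[[0.03, 0.24, 0, 0, 0, -1], [0, 0, 0, 0, 0, 0], [0, 0, 0, 0, 0, 0]])

```text
clock: 35.45
position: [0.4892, -0.002, 0.0488]
ee_rot: [-0.204, -3.12, -0.003]
force: [-1.6, -5.8, -3.1]
width: 0.149
```

```bash
python3 - <<'E'
from h import *
im,K,W=avg(6); np.savez('ear2.npz',im=im)
target(172.5,.137,.0487)
a=np.load('ear0.npz')['im']
# subpixel shift of ear patch vs baseline, and of a fixed reference (the far disc/pegs)
g=lambda x:(x[...,0]-x[...,2]).astype(np.float32)
for n in ['ear1.npz','ear2.npz']:
    b=np.load(n)['im']
    p,q=[np.ascontiguousarray(g(x)[162:178,184:198]) for x in (a,b)]
    print(n,np.abs(p-q).mean().round(2),cv2.phaseCorrelate(p,q,cv2.createHanningWindow((14,16),cv2.CV_32F)))
p0=pix(K,W,[*(C+.062*np.array([np.cos(np.radians(-9.1)),np.sin(np.radians(-9.1))])),.038]);p1=pix(K,W,[*(C+.062*np.array([np.cos(np.radians(-11.9)),np.sin(np.radians(-11.9))])),.038]); print('3mm cw =',p1-p0,'px')
E
```

```text
tau mean 0.275 +- 0.026 F [-1.95 -5.44 -2.38]
t 35.75 pos [ 0.4892 -0.002   0.0488] az 171.84 r 0.1362 toolyaw 172.5 F [-2.3 -5.5 -1.8] w 0.147
M [-1.027  0.397 -0.453] tau_ax: rxF 0.782 +Mz -0.453 j [ 0.54 -0.89  2.04  0.8   0.64]
-> cm [-0.1  -0.15 -0.01] deg [-0.17 -0.85 -0.  ]
ear1.npz 0.97 ((0.5176630973161638, -0.07791765611805168), 1.0164957448840142)
ear2.npz 1.22 ((0.4748971356260041, -0.06145993906854841), 0.9857616687814394)
3mm cw = [-0.0111947  -0.48953928] px
```

Torque is now rising while the bar barely yields: the collar is home, still in the stick range. I'm continuing in 1° steps and watching for the slope break at 0.45 N m.

>>> move_arm(series=[[0.03, 0.24, 0, 0, 0, -1], [0, 0, 0, 0, 0, 0], [0, 0, 0, 0, 0, 0]])

```text
clock: 36.05
position: [0.4894, 0.0001, 0.0487]
ee_rot: [-0.232, -3.118, -0.002]
force: [-2.7, -6.1, -2.7]
width: 0.148
```

```bash
python3 - <<'E'
from h import *
avg(6); target(171.5,.137,.0487)
E
```

```text
tau mean 0.292 +- 0.016 F [-2.11 -6.28 -2.45]
t 36.35 pos [4.894e-01 1.000e-04 4.870e-02] az 170.96 r 0.1362 toolyaw 171.48 F [-1.8 -6.7 -2.1] w 0.147
M [-1.155  0.296 -0.616] tau_ax: rxF 0.935 +Mz -0.616 j [ 0.53 -0.89  2.04  0.8   0.62]
-> cm [-0.09 -0.12 -0.  ] deg [-0.16 -0.86  0.02]
```

>>> move_arm(series=[[0.03, 0.24, 0, 0, 0, -1], [0, 0, 0, 0, 0, 0], [0, 0, 0, 0, 0, 0]])

```text
clock: 36.65
position: [0.4897, 0.0023, 0.0487]
ee_rot: [-0.26, -3.116, -0.002]
force: [-2.1, -6.9, -2.0]
width: 0.145
```

```bash
python3 - <<'E'
from h import *
avg(6); target(170.5,.137,.0487)
E
```

```text
tau mean 0.321 +- 0.019 F [-2.3  -6.97 -2.52]
t 36.95 pos [0.4897 0.0022 0.0487] az 170.06 r 0.1363 toolyaw 170.46 F [-1.9 -6.7 -3.1] w 0.145
M [-1.38   0.293 -0.624] tau_ax: rxF 0.946 +Mz -0.624 j [ 0.52 -0.88  2.03  0.8   0.61]
-> cm [-0.08 -0.09  0.  ] deg [-0.15 -0.86  0.04]
```

```bash
cat >> h.py <<'E'
def toplook(im,K,W):
    p=pix(K,W,[*(C+.062*np.array([np.cos(np.radians(-9.1)),np.sin(np.radians(-9.1))])),.038]); u,v=p.round().astype(int)
    c=im[v-5:v+6,u-6:u+7].astype(float); w=np.clip(c[...,0]-c[...,2]-0,0,None)
    return p,c
E
python3 - <<'E'
from h import *
im,K,W=cam('top')
b=cv2.resize(cv2.imread('pics/top0.png')[:,:,::-1],(512,384),interpolation=cv2.INTER_AREA)
p,c=toplook(im,K,W); _,c0=toplook(b,K,W); print(p)
print((c0[...,0]-c0[...,2]).astype(int)); print((c[...,0]-c[...,2]).astype(int))
_,Ks,Ws=cam('side'); a=np.load('ear0.npz')['im']; e=np.load('ear2.npz')['im']
print((a[162:178,184:200,0]-a[162:178,184:200,2]).astype(int)); print((e[162:178,184:200,0]-e[162:178,184:200,2]).astype(int))
E
```

```text
[311.85503702 127.73072165]
[[ 6  5  5  5  6  6  7  6  3  5 19 60 95]
 [ 5  5  5  5  6  7  7  7  5  4  2 10 42]
 [ 5  5  6  6  6  7  7  6  5  5  4  1  9]
 [ 4  5  5  6  6  5  6  6  6  6  5  4  2]
 [ 4  3  4  5  4  5  6  6  7  6  6  5  4]
 [10  6  4  4  4  4  6  6  6  6  6  5  5]
 [23 14  7  5  4  4  5  6  6  5  5  5  6]
 [18 23 17  8  4  4  4  5  5  5  4  4  7]
 [10 17 23 16  9  6  5  4  4  4  4  4 14]
 [ 9  9 15 19 20 15  7  4  3  3  2  9 20]
 [13 12 12 12 19 26 16  9  5  2  7 20 18]]
[[ 3  3  3  3  3  3  4  4  1  1 10 60 97]
 [ 3  3  3  3  4  4  4  4  3  2  0  7 36]
 [ 3  3  3  4  4  4  4  4  3  3  2  0  2]
 [ 2  3  3  4  3  3  4  4  3  3  3  2  1]
 [ 2  2  3  3  3  3  4  4  4  4  3  3  3]
 [ 6  2  2  3  2  2  3  4  4  4  3  3  3]
 [20 10  4  2  2  2  3  3  3  3  3  3  3]
 [19 20 14  4  2  1  2  3  3  3  3  3  3]
 [ 8 12 21 14  5  2  2  3  2  3  2  2  9]
 [ 8  8 10 20 17  9  4  2  2  2  1  3 25]
 [ 8  8 11 15 21 29 13  3  2  1  1 19 19]]
[[107 105 102 101 107 111 107  88  73  49  25  23  22  15  10   9]
 [107 104 102 103 106 109 102  82  71  46  26  22  23  19  12  11]
 [107 104 10
[... 1299 characters left out ...]
  67  34  16  17  21  22  22]
 [111 113 107  84  61  87  98 102 125 131  76  23  14  18  20  21]
 [115 113  94  54  50 123 148 148 153 150 105  34  14  16  18  18]
 [115 110  68  20  30  96 122 121 117 118  95  35  16  17  17  18]
 [113  96  43   9  16  42  54  48  36  37  35  19  21  20  19  19]
 [108  69  21   8  14  21  21  14   6   5   6  16  32  29  24  22]
 [106  53  12   7  11  13  13  10   8   8  10  14  29  36  38  37]
 [108  49  10   8   9  10   9  10  10  11  11  12  14  24  41  57]
 [109  45   8   8   9  10   9  10  10  10  11  11  11  11  18  29]
 [113  46   9   9  10   9  10   9  10  11  10  12  11  10   9   9]
 [113  51   9   9  10  11  10  11  11  11  11  10  12  11  11  10]]
```

The side camera is quiet enough to show the ear moving in fractions of a pixel, and at ear2 it had not moved. I'm adding a gradient-based ear measure and carrying on with a 60 N grip.

```bash
cat >> h.py <<'E'
def earmm(im):
    z=np.load('ear0.npz'); a=z['im']; g=lambda x:x[...,0]-x[...,2]
    A,B=g(a),g(im); gy,gx=np.gradient(A); s=(slice(166,173),slice(188,195))
    M=np.stack([-gx[s].ravel(),-gy[s].ravel()],1); d=(B-A)[s].ravel()
    r=np.linalg.lstsq(M,d,rcond=None)[0]; print('ear shift px',r.round(3),'~mm',(-r[1]/.163).round(2))
E
python3 - <<'E'
from h import *
for n in ['ear1.npz','ear2.npz']: earmm(np.load(n)['im'])
im,K,W=avg(6); earmm(im)
E
```

```text
ear shift px [-0.038  0.005] ~mm -0.03
ear shift px [0.001 0.007] ~mm -0.05
tau mean 0.37 +- 0.02 F [-2.06 -7.3  -2.2 ]
ear shift px [0.008 0.008] ~mm -0.05
```

>>> move_arm(series=[[0.03, 0.24, 0, 0, 0, -1], [0, 0, 0, 0, 0, 0], [0, 0, 0, 0, 0, 0]], force=60)

```text
clock: 37.65
position: [0.49, 0.0043, 0.0486]
ee_rot: [-0.288, -3.113, -0.002]
force: [-1.0, -7.5, -2.0]
width: 0.144
```

```bash
python3 - <<'E'
from h import *
im,K,W=avg(6); earmm(im); target(169.5,.137,.0487)
E
```

```text
tau mean 0.383 +- 0.019 F [-2.37 -7.94 -2.08]
ear shift px [0.001 0.008] ~mm -0.05
t 37.95 pos [0.49   0.0043 0.0487] az 169.18 r 0.1364 toolyaw 169.43 F [-2.2 -8.4 -2.1] w 0.149
M [-1.515  0.278 -0.748] tau_ax: rxF 1.183 +Mz -0.748 j [ 0.52 -0.88  2.03  0.8   0.59]
-> cm [-0.07 -0.06  0.  ] deg [-0.14 -0.86  0.07]
```

>>> move_arm(series=[[0.04, 0.24, 0, 0, 0, -1], [0.04, 0.24, 0, 0, 0, -1], [0, 0, 0, 0, 0, 0], [0, 0, 0, 0, 0, 0]])

```text
clock: 38.35
position: [0.4908, 0.0086, 0.0486]
ee_rot: [-0.343, -3.107, -0.001]
force: [-1.7, -10.3, -2.1]
width: 0.147
```

```bash
python3 - <<'E'
from h import *
im,K,W=avg(5); earmm(im); target(167.5,.137,.0487)
E
```

```text
tau mean 0.423 +- 0.03 F [-2.07 -9.28 -2.08]
ear shift px [-0.002  0.005] ~mm -0.03
t 38.6 pos [0.4908 0.0086 0.0486] az 167.37 r 0.1366 toolyaw 167.39 F [-1.9 -9.6 -2. ] w 0.143
M [-1.9    0.247 -0.861] tau_ax: rxF 1.341 +Mz -0.861 j [ 0.5  -0.87  2.03  0.79  0.55]
-> cm [-0.05 -0.02  0.01] deg [-0.13 -0.87  0.11]
```

>>> move_arm(series=[[0.05, 0.24, 0, 0, 0, -1], [0, 0, 0, 0, 0, 0], [0, 0, 0, 0, 0, 0]])

```text
clock: 38.9
position: [0.4912, 0.0108, 0.0486]
ee_rot: [-0.371, -3.104, -0.001]
force: [-1.7, -9.8, -1.5]
width: 0.148
```

```bash
python3 - <<'E'
from h import *
im,K,W=avg(5); earmm(im); target(166.5,.137,.0487)
E
```

```text
tau mean 0.417 +- 0.016 F [-1.77 -9.88 -1.87]
ear shift px [-0.043 -0.035] ~mm 0.22
t 39.15 pos [0.4912 0.0107 0.0486] az 166.45 r 0.1366 toolyaw 166.38 F [ -2.  -10.   -1.1] w 0.148
M [-1.996  0.234 -0.983] tau_ax: rxF 1.395 +Mz -0.983 j [ 0.49 -0.86  2.03  0.79  0.53]
-> cm [-0.05 -0.    0.01] deg [-0.12 -0.87  0.12]
```

The ear has started to creep (0.2 mm) at a measured 0.42–0.45 N m, as specified. I'm aiming for about 2.5 mm.

>>> move_arm(series=[[0.05, 0.24, 0, 0, 0, -1], [0.05, 0.23, 0, 0, 0, -1], [0, 0, 0, 0, 0, 0], [0, 0, 0, 0, 0, 0]])

```text
clock: 39.55
position: [0.4923, 0.0151, 0.0485]
ee_rot: [-0.426, -3.097, -0.0]
force: [-1.7, -11.2, -1.5]
width: 0.146
```

```bash
python3 - <<'E'
from h import *
im,K,W=avg(5); earmm(im); target(164.5,.137,.0487)
E
```

```text
tau mean 0.451 +- 0.023 F [ -1.86 -10.81  -1.9 ]
ear shift px [-0.055 -0.097] ~mm 0.6
t 39.8 pos [0.4922 0.0151 0.0485] az 164.58 r 0.1367 toolyaw 164.35 F [ -1.8 -10.5  -1.6] w 0.15
M [-2.22   0.216 -1.007] tau_ax: rxF 1.452 +Mz -1.007 j [ 0.48 -0.86  2.03  0.79  0.49]
-> cm [-0.02  0.03  0.02] deg [-0.13 -0.87  0.15]
```

>>> move_arm(series=[[0.06, 0.23, 0, 0, 0, -1], [0, 0, 0, 0, 0, 0], [0, 0, 0, 0, 0, 0]])

```text
clock: 40.1
position: [0.4928, 0.0172, 0.0485]
ee_rot: [-0.453, -3.093, -0.0]
force: [-1.0, -11.3, -1.9]
width: 0.149
```

```bash
python3 - <<'E'
from h import *
im,K,W=avg(5); earmm(im); target(163.5,.137,.0487)
E
```

```text
tau mean 0.5 +- 0.02 F [ -2.15 -11.45  -2.35]
ear shift px [-0.101 -0.196] ~mm 1.2
t 40.35 pos [0.4928 0.0172 0.0485] az 163.65 r 0.1367 toolyaw 163.33 F [ -2.3 -11.6  -2.1] w 0.145
M [-2.32   0.11  -1.118] tau_ax: rxF 1.617 +Mz -1.118 j [ 0.47 -0.85  2.03  0.79  0.48]
-> cm [-0.02  0.04  0.02] deg [-0.13 -0.86  0.16]
```

>>> move_arm(series=[[0.06, 0.23, 0, 0, 0, -1], [0.07, 0.23, 0, 0, 0, -1], [0, 0, 0, 0, 0, 0], [0, 0, 0, 0, 0, 0]])

```text
clock: 40.75
position: [0.4941, 0.0215, 0.0485]
ee_rot: [-0.507, -3.085, 0.0]
force: [-1.1, -13.1, -1.8]
width: 0.146
```

```bash
python3 - <<'E'
from h import *
im,K,W=avg(6); earmm(im); target(161.5,.137,.0487); np.savez('ear3.npz',im=im)
a=np.load('ear0.npz')['im']; print((im[162:178,184:200,0]-im[162:178,184:200,2]).astype(int))
E
```

```text
tau mean 0.586 +- 0.029 F [ -2.01 -12.64  -1.68]
ear shift px [-0.155 -0.343] ~mm 2.11
t 41.05 pos [0.4941 0.0214 0.0485] az 161.8 r 0.1367 toolyaw 161.32 F [ -1.8 -12.9  -2. ] w 0.148
M [-2.518  0.135 -1.126] tau_ax: rxF 1.754 +Mz -1.126 j [ 0.46 -0.84  2.03  0.78  0.44]
-> cm [-0.01  0.08  0.02] deg [-0.13 -0.86  0.18]
[[108 107 104 104 108 112 108  88  74  49  26  21  22  15   9  10]
 [108 105 104 103 107 110 102  82  72  46  25  24  23  18  11   9]
 [109 106 104 104 108 109  95  72  57  34  22  23  24  21  16  11]
 [109 107 104 106 110 108  88  47  22  13  16  21  23  23  19  16]
 [110 108 105 104 105  90  54  23  16  18  19  18  21  22  23  22]
 [111 110 106 100  87  72  59  63  76  72  42  20  17  21  22  23]
 [112 113 105  84  65 104 125 140 150 136  77  26  15  18  20  21]
 [114 114  95  54  50 124 146 153 152 139  87  29  16  18  18  18]
 [116 109  68  21  30  85  94  98  94  90  61  24  16  18  19  17]
 [114  96  44   8  19  40  33  29  24  25  20  15  21  20  19  19]
 [108  70  21   8  15  23  18   9   7   7   8  17  33  29  25  22]
 [106  53  12   7  11  14  13  10   9   9  10  15  29  37  39  37]
 [108  49  10   8   9   9  10   9  11  10  12  12  14  23  42  58]
 [108  46   9   9   9   9   9  10  10  11  11  11  10  11  19  28]
 [112  46   8   9  10  10   9  11   9  10  11  10  13  11   9   9]
 [114  51   9   9  11  10  10  10  10  12  11  12  11  11  11   9]]
```

>>> move_arm(series=[[0.05, 0.17, 0, 0, 0, -0.7], [0, 0, 0, 0, 0, 0], [0, 0, 0, 0, 0, 0]])

```text
clock: 41.35
position: [0.4946, 0.023, 0.0484]
ee_rot: [-0.527, -3.082, 0.001]
force: [-2.3, -13.0, -1.5]
width: 0.149
```

```bash
python3 - <<'E'
from h import *
im,K,W=avg(6); earmm(im); target(160.8,.137,.0487)
E
```

```text
tau mean 0.602 +- 0.03 F [ -1.45 -12.97  -1.72]
ear shift px [-0.102 -0.377] ~mm 2.31
t 41.65 pos [0.4947 0.023  0.0484] az 161.1 r 0.1367 toolyaw 160.6 F [ -0.6 -12.4  -0.9] w 0.147
M [-2.608  0.096 -1.142] tau_ax: rxF 1.626 +Mz -1.142 j [ 0.45 -0.84  2.02  0.78  0.43]
-> cm [-0.    0.08  0.03] deg [-0.13 -0.86  0.19]
```

>>> move_arm(series=[[-0.12, -0.46, 0, 0, 0, 2], [-0.1, -0.47, 0, 0, 0, 2], [0, 0, 0, 0, 0, 0], [0, 0, 0, 0, 0, 0]])

```text
clock: 42.05
position: [0.4922, 0.0146, 0.0485]
ee_rot: [-0.417, -3.098, -0.001]
force: [-2.4, -9.3, -2.2]
width: 0.148
```

```bash
python3 - <<'E'
from h import *
im,K,W=avg(4); earmm(im); target(165,.137,.0487)
E
```

```text
tau mean 0.444 +- 0.015 F [-2.42 -9.78 -2.1 ]
ear shift px [-0.104 -0.376] ~mm 2.31
t 42.25 pos [0.4922 0.0147 0.0485] az 164.73 r 0.1366 toolyaw 164.68 F [-1.3 -9.6 -1.7] w 0.146
M [-1.989  0.359 -0.891] tau_ax: rxF 1.312 +Mz -0.891 j [ 0.48 -0.86  2.03  0.79  0.5 ]
-> cm [-0.05 -0.05  0.02] deg [-0.15 -0.89  0.32]
```

>>> move_arm(series=[[-0.17, -0.7, 0, 0, 0, 3], [-0.13, -0.71, 0, 0, 0, 3], [-0.1, -0.71, 0, 0, 0, 3], [0, 0, 0, 0, 0, 0], [0, 0, 0, 0, 0, 0]])

```text
clock: 42.75
position: [0.4891, -0.0036, 0.049]
ee_rot: [-0.17, -3.123, -0.005]
force: [0.4, -2.7, -2.6]
width: 0.145
```

```bash
python3 - <<'E'
from h import *
im,K,W=avg(4); earmm(im); target(174,.137,.0487)
E
```

```text
tau mean 0.093 +- 0.03 F [-0.06 -2.52 -3.23]
ear shift px [-0.104 -0.374] ~mm 2.3
t 42.95 pos [ 0.4891 -0.0038  0.049 ] az 172.6 r 0.1361 toolyaw 173.82 F [ 0.2 -3.2 -3.3] w 0.142
M [-0.495 -0.155 -0.264] tau_ax: rxF 0.429 +Mz -0.264 j [ 0.55 -0.9   2.04  0.8   0.67]
-> cm [-0.13 -0.32 -0.03] deg [-0.2  -0.8   0.18]
```

>>> move_arm(series=[[0, -0.2, 0, 0, 0, 0], [-1.2, 0.13, 0, 0, 0, 0], [-1.8, 0.2, 0, 0, 0, 0], [-2, 0.2, 0, 0, 0, 0], [-2, 0.2, 1, 0, 0, 0], [0, 0, 4, 0, 0, 2], [0, 1, 4, 0.2, 0.8, 2], [0, 3, 1, 0, 0, 2]])

```text
clock: 43.75
position: [0.4196, 0.0401, 0.1517]
ee_rot: [-0.009, -3.116, -0.006]
force: [1.3, 0.6, -2.8]
width: 0.146
```

```bash
python3 - <<'E'
from h import *
im,K,W=avg(2); earmm(im)
s=monitor.observe(); print(s['clock'],s['position'].round(4),s['joints'].round(2),((np.array([.4971,.3109,.12])-s['position'])*100).round(2),rel(186.42).round(2))
E
```

```text
tau mean -0.774 +- 0.455 F [ 0.15  3.72 -1.05]
ear shift px [-0.11  -0.378] ~mm 2.32
43.85 [0.4194 0.0452 0.1512] [ 0.65  0.47 -1.13  2.08  0.52  0.93  0.8 ] [ 7.77 26.57 -3.12] [-0.31 -1.36  6.31]
```

>>> move_arm(series=[[1.1, 3.8, 0, 0, 0, 1], [1.1, 3.8, 0, 0, 0, 1], [1.1, 3.8, 0, 0, 0, 1], [1.1, 3.8, 0, 0, 0, 1], [1.1, 3.8, 0, 0, -0.5, 1], [1.1, 3.8, 0, -0.1, -0.5, 1], [1.1, 3.7, -2, -0.2, -0.4, 0.3], [0, 0, 0, 0, 0, 0]])

```text
clock: 44.65
position: [0.4934, 0.3118, 0.1271]
ee_rot: [0.178, -3.13, -0.0]
force: [-1.1, 0.1, -2.8]
width: 0.145
```

```bash
python3 - <<'E'
from h import *
for i in range(3): im,K,W=cam('wrist')
s=monitor.observe(); print(s['clock'],s['position'].round(4),s['joints'].round(2),s['force'],((np.array([.4971,.3109,.06])-s['position'])*100).round(2),rel(186.42).round(2))
for o in outline_of('wrist','rest')+outline_of('wrist','bar'): print(round(o['p'],2),o['rect'])
im2,K2,W2=cam('side'); 
save('rest.png',np.vstack([cv2.resize(im,(640,480))[:300],cv2.resize(im2[190:250,200:328],(640,300),interpolation=cv2.INTER_CUBIC)]))
E
```

```text
44.8 [0.4947 0.3059 0.1282] [-0.01  0.7  -0.98  1.75  0.66  1.06  0.46] [ 0.12928652 -0.52337364 -2.41400273] [ 0.24  0.5  -6.82] [ 0.26 -0.33  0.2 ]
0.61 [236.9, 123.1, 65.0, 96.5]
0.92 [243.4, 181.5, 33.6, 114.6]
0.56 [335.4, 0.1, 21.9, 72.3]
```

View pics/rest.png

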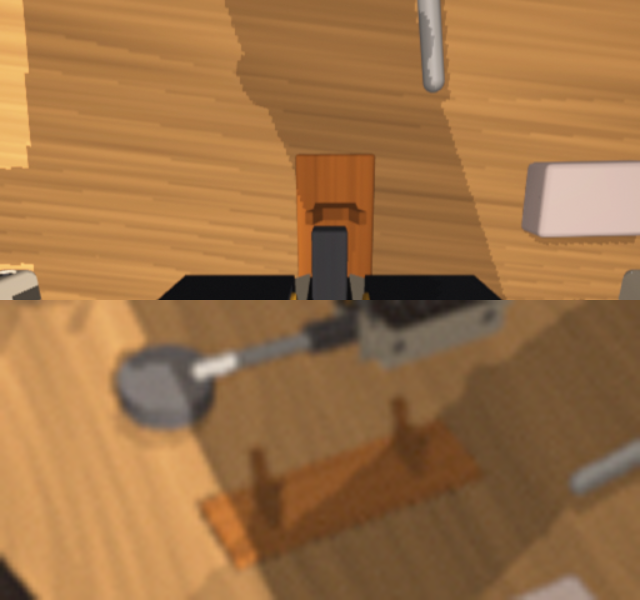

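The bar is over the rest and parallel to it, with the tail centred over the near fork at (330, 230). I'm descending.

>>> move_arm(series=[[0.2, 0.5, -2, 0.2, -0.3, 0.2], [0, 0, -2.5, 0, 0, 0], [0, 0, -2.2, 0, 0, 0], [0, 0, 0, 0, 0, 0], [0, 0, 0, 0, 0, 0]])

```text
clock: 45.45
position: [0.498, 0.3105, 0.0625]
ee_rot: [-0.172, 3.136, 0.0]
force: [1.1, 0.9, -0.9]
width: 0.148
```

```bash
python3 - <<'E'
from h import *
s=monitor.observe(); print(s['clock'],s['position'].round(4),s['force'].round(2),((np.array([.4971,.3109,.0407])-s['position'])*100).round(2),rel(186.42).round(2))
E
```

```text
45.45 [0.498  0.3105 0.0625] [ 1.09  0.87 -0.93] [-0.09  0.04 -2.18] [-0.    0.03  0.14]
```

>>> move_arm(series=[[0, 0, -0.7, 0, 0, 0], [0, 0, -0.6, 0, 0, 0], [0, 0, -0.5, 0, 0, 0], [0, 0, -0.25, 0, 0, 0], [0, 0, 0, 0, 0, 0], [0, 0, 0, 0, 0, 0]])

```text
clock: 46.05
position: [0.4981, 0.3111, 0.042]
ee_rot: [-0.173, 3.135, -0.001]
force: [-0.4, -2.6, 5.3]
width: 0.144
```

```bash
python3 - <<'E'
from h import *
s=monitor.observe(); print(s['clock'],s['position'].round(4),s['force'].round(2),s['ft_torque'].round(2))
E
```

```text
46.05 [0.4981 0.3111 0.042 ] [-0.38 -2.61  5.32] [-0.41  0.25  0.05]
```

>>> move_arm(series=[[0, 0, 0, 0, 0, 0], [0, 0, 0, 0, 0, 0], [0, 0, 0, 0, 0, 0], [0, 0, 0, 0, 0, 0], [0, 0, 0, 0, 0, 0], [0, 0, 0, 0, 0, 0], [0, 0, 0, 0, 0, 0]], grip=0.7)

```text
clock: 46.75
position: [0.4978, 0.3112, 0.0414]
ee_rot: [-0.174, 3.136, 0.0]
force: [-0.8, 0.2, -0.8]
width: 0.681
```

>>> move_arm(series=[[0, 0, 1.5, 0, 0, 0], [0, 0, 3, 0, 0, 0], [0, 0, 4, 0, 0, 0], [0, 0, 4, 0, 0, 0], [0, 0, 4, 0, 0, 0], [0, 0, 0, 0, 0, 0]])

```text
clock: 47.35
position: [0.4989, 0.3139, 0.2131]
ee_rot: [-0.174, 3.129, 0.008]
force: [-1.1, 0.6, -0.1]
width: 0.701
```

```bash
python3 - <<'E'
from h import *
for i in range(2): im2,K2,W2=cam('side')
earmm(im2.astype(float))
im,K,W=cam('wrist'); s=monitor.observe(); print(s['clock'],s['position'].round(4),s['width'],s['force'].round(2))
for t in ['bar','rest']:
    for o in outline_of('wrist',t)[:2]:
        m=o['mask']; v,u=np.nonzero(m)
        pts=np.array([ray(K,W,p,.044)[:2] for p in zip(u,v)])
        c=pts.mean(0); e,V=np.linalg.eigh(np.cov((pts-c).T)); d=V[:,1]*np.sign(V[0,1]); q=(pts-c)@d
        print(t,round(o['p'],2),o['rect'],'yaw',np.degrees(np.arctan2(d[1],d[0])).round(2),'tip',(c+d*q.max()).round(4),'tail',(c+d*q.min()).round(4))
save('end.png',np.vstack([cv2.resize(im,(640,480))[:400],cv2.resize(im2[190:230,200:328],(640,200),interpolation=cv2.INTER_CUBIC)]))
E
```

```text
ear shift px [-0.085 -0.381] ~mm 2.34
47.5 [0.4977 0.3108 0.2067] 0.7005187356493863 [-0.18 -0.42  0.06]
bar 0.85 [311.6, 0.0, 17.4, 80.4] yaw 14.21 tip [0.3864 0.3574] tail [0.3201 0.3406]
bar 0.81 [250.5, 147.0, 19.1, 96.1] yaw 6.21 tip [0.5679 0.3179] tail [0.4595 0.3061]
rest 0.9 [238.7, 116.5, 49.3, 130.5] yaw 6.38 tip [0.5691 0.3188] tail [0.4276 0.303 ]
rest 0.58 [258.2, 145.7, 10.2, 96.7] yaw 6.21 tip [0.5691 0.3181] tail [0.4595 0.3062]
```

View pics/end.png

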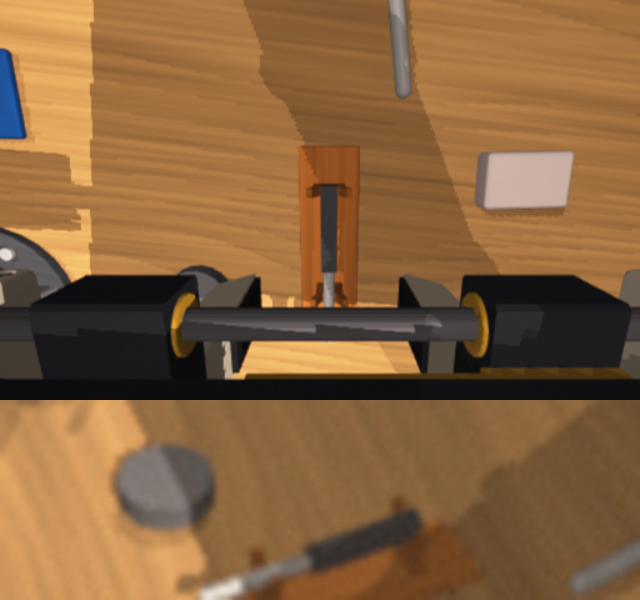

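The bar lies in both forks: its yaw of 6.2° matches the start, and its tail at (0.4595, 0.306) is within a millimetre of where it began. The ear is at about 2.3 mm and nothing touches the robot, so I'm handing in.

```bash
python3 -c "
from cell import workorder
print(workorder.sign_off())"
```

```text
the job is handed in; nothing more can be done
None
```

The job is done and handed in at about 47.5 s of the 72 s allowed; no verdict was reported. I turned the collar home with the short bar in two swings, stopped once the washer had crept about 2.3 mm, and laid the bar back in its rest.

**Last checks**
- **Ear:** dragged about 2.3 mm by the side camera, unchanged after I unloaded and drew the bar out. That scale was worked out from the camera geometry rather than calibrated, so it could be about 2.6 mm; the window is 1 to 5 mm.
- **Torque:** the ear began to creep at a measured 0.42–0.45 N m, as specified. The final reading was 0.60 ± 0.03 N m, slightly under the 0.65–0.72 N m asked for. The ear travel by itself implies about 0.63–0.65 N m.
- **Bar:** lying in both forks, yaw 6.2° against 6.4° at the start, tail within 1 mm of its starting place, tip pointing the same way.
- **Gripper:** open and clear, with wrist force near zero.
- **Other things on the desk:** none appeared touched, but I did not measure the phone, pencup, charger, glasses case or tape roll again at the end.

**What went wrong on the way:** the second insertion was blocked four times, with up to 27 N of push. The first three were out of line by 3–9° round the collar. On the last, the bar appeared to have tipped up slightly in the jaws. Another look at the hole, coming in about 2.5 mm lower and tipping the bar down 1° put it right.

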